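# Make a board-repair station ready: clamp the board and lay the tools in the shadow tray

## Task

Make the repair bench ready for the next job: slide the holder's jaw well back, lay the circuit board flat in the middle of the bed with its long edges along the jaws, and slide the jaw shut on it until its sprung pad is pressed in about half-way (roughly 4 mm) and the board is held against the fixed jaw. Lay every tool that is out on the mat fully down in its own cut-out of the shadow tray, head to the tray's head side. Leave the jar, the fan and the spool where they are.

Things in the scene. Friction and masses are not known exactly. Their poses are not given: they have to be found in the camera images.
- holder: circuit-board holder, fixed to the bench: teal base 180 (its x) x 110 (its y), flat bed on top 15 above the bench. Origin: centre of its underside. A dark fixed jaw, 80 wide, rises 14 above the bed; its clamping face is the plane x=-70 and looks to +x. The sliding jaw stands on the +x side of it and slides along x.
- jaw (a joint): position of the sliding jaw along the holder's x, in m = gap between the fixed jaw's face and the sliding jaw's white pad when the pad is not pressed in; 0 shut, 0.10 fully open; starts nearly shut. About 8 N of sliding friction, no spring: it stays where it is left and holds the pad's spring force. The jaw is a dark block 30 x 100 x 14 high with an orange post to move it by.
- pad (a joint): how far the sliding jaw's white sprung pad (60 wide, 13 high, in front of the block) is pressed back into the jaw, in m: 0 free, 0.008 bottomed on its stop; spring 0.8 N per mm. Two red pins stick out of the back of the block by as much as the pad is pressed in.
- post (a point): orange square post on top of the sliding jaw, 14 x 14 mm, sides along the holder's x and y; this point is on its axis, 48 above the bench. The post stands from 29 to 65 above the bench; nothing on the jaw beside it is higher than 29. The post's axis lies 29 mm behind (+x of) the unpressed pad's face. Axes as the holder's.
- bed (a point): point on the bed's surface, 15 above the bench, where the centre of the board's underside comes with about 10 mm to spare from the fixed jaw (30 + 10 mm from its face). Axes as the holder's.
- board_center (a point): green circuit board, 60 (its x) x 80 (its y) x 5 thick, 80 g, with a silver shield can 30 (x) x 26 (y) x 9 high in the middle of its top, to grip it by. This point: on the board's middle axis, 7 above its underside (half of the 14 total height); z up. The 80 mm long edges go against the jaws, so the board's x lies along the holder's x, either way round.
- tray: fixed shadow tray 160 (its x) x 208 (its y): yellow floor 4 above the bench, dark foam 8 deep on it. Cut-outs along x, 2.5 mm to spare each side of the tool, 3 at each end; from +y: spanner (y=78), caliper (16.5), scraper (-26), hex key (-78). Heads go to +x, where cut-outs have head shapes. A finger trough, x -20 to 20, crosses all, equally deep. Origin: centre of underside.
- spanner_center (a point): single-ended open spanner of bright steel, 132 long. Shaft 12 wide; open-jaw head 28 wide from x=+38 to +66; round tail 20 wide ending at x=-66. All mm, 10 thick, about 70 g, lying flat; may be absent. This point: middle of its length, half-way up (5 above its underside); x towards the head, z up. Grip the shaft here, across.
- spanner_head (a point): point on the spanner's shaft line, 60 mm from spanner_center towards the head, same height.
- spanner_pocket (a point): where spanner_center is when the spanner lies fully down in its own cut-out of the tray (9 above the bench). Axes as the tray's; the tool's x lies along them.
- caliper_center (a point): small slide caliper, 132 long. Silver beam 14 wide; two dark jaws at the head end, between x=+40 and +66, reaching out to y=+28 (and to y=-9 on the other side). All mm, 10 thick, about 70 g, lying flat; may be absent. This point: middle of its length, half-way up (5 above its underside); x towards the head, z up. Grip the shaft here, across.
- caliper_head (a point): point on the caliper's shaft line, 60 mm from caliper_center towards the head, same height.
- caliper_pocket (a point): where caliper_center is when the caliper lies fully down in its own cut-out of the tray (9 above the bench). Axes as the tray's; the tool's x lies along them.
- scraper_center (a point): scraper, 132 long. Red handle 13 wide from x=-66 to +26, then a steel blade 20 wide and 4 thick to x=+66. All mm, 10 thick, about 70 g, lying flat; may be absent. This point: middle of its length, half-way up (5 above its underside); x towards the head, z up. Grip the shaft here, across.
- scraper_head (a point): point on the scraper's shaft line, 60 mm from scraper_center towards the head, same height.
- scraper_pocket (a point): where scraper_center is when the scraper lies fully down in its own cut-out of the tray (9 above the bench). Axes as the tray's; the tool's x lies along them.
- hexkey_center (a point): T-handled hex key, 132 long. Dark shaft 10 wide; green crossbar 42 wide across the head end, x=+54 to +66. All mm, 10 thick, about 70 g, lying flat; may be absent. This point: middle of its length, half-way up (5 above its underside); x towards the head, z up. Grip the shaft here, across.
- hexkey_head (a point): point on the hexkey's shaft line, 60 mm from hexkey_center towards the head, same height.
- hexkey_pocket (a point): where hexkey_center is when the hexkey lies fully down in its own cut-out of the tray (9 above the bench). Axes as the tray's; the tool's x lies along them.
- jar: bystander: amber flux jar with a black lid, 44 across, 45 high; origin centre of its underside.
- fan: bystander: small black fan box 60 x 60 x 26 high; origin centre of its underside.
- spool: bystander: green spool, 54 across, 30 high; origin centre of its underside.
Not all that is in view belongs to the job. What is shaped like the part that bears caliper_center but purple is not meant.

How it is judged:
By the outcome, as a careful person would: the job done as asked, in the order asked, and still so for the second after the job is handed in, with the robot touching nothing.
Of spanner, caliper, scraper, hexkey only 3 to 4 are there at a start; the rules pass over those that are not, and their reading is None.
At some moment in a run one of spanner, caliper, scraper, hexkey may be knocked a few centimetres aside while the robot is not near it.
Once in a run the grip may slacken for a moment while it holds something.
It also fails if it takes over 192 s, if anything falls off the work surface, if the arm or the gripper's body presses on something with over 40 N, if the wrist force passes 120 N, or if a joint passes its speed limit or range.

## Robot

A 6-joint arm with a two-finger parallel gripper is mounted at the origin on the work surface. World frame = base frame: x ahead of the robot, y to its left, z up, the work surface at z = 0. Lengths are in mm, angles in rad, forces in N, time in s.
With the tool pointing down it reaches from about 350 to 975 mm from the base axis. Payload 7.1 kg.
Tool frame: the origin (TCP) lies at the very end of the fingers, on their centre line; the grasp point (between the pads) lies 19 mm behind it; y points along the fingers, x is the direction in which the jaws open and shut, and the axes are right-handed (so a half turn about y gives the same grasp; the last joint's range is limited). The gripper opens to 88 mm and grips with 3 to 60 N. Pads are 20 mm wide; open, the fingers measure 115 mm over their backs; the gripper's body (75 mm by 178 mm) begins 61 mm behind the grasp point.
Start: joints at [1.081, 0.423, 1.63, -0, 1.089, -0.019], TCP at [283.467, 557.002, 222.675] pointing down, gripper open.
Joint ranges: [-3, 3], [-0.9, 2.11], [0.09, 2.58], [-1.31, 4.45], [0.11, 2.69], [-2.54, 2.54]. Speed limits (rad/s): [2.39, 2.39, 3.01, 3.14, 3.14, 3.14].

## Interface

Orientations are given as a rotation vector (axis times angle).
In Python, from workcell import ctrl gives the robot as it stands. The module is installed in compiled form; this text tells all that it offers.
- The arm moves only by the tool jog_arm, never from a script. Its argument "steps" is a list of rows, each an object with "turn": the turn, a rotation vector about the world's x, y, z scaled (see below), a list of three; "dp": the shift along the world's x, y, z scaled (see below), a list of three; "claw": the opening, from 0 (shut) to 1 (fully open). In form: [{"turn": [wx, wy, wz], "dp": [x, y, z], "claw": claw}, ...]. A call has 1 to 12 rows; each row is the pose to reach, as a shift and turn from the pose measured when the call began, turning the shorter way round; what a row does not reach only later rows make up. The controller multiplies each number of a shift by 80 mm and each number of a turn by pi rad. A row lasts 1/12 s, in which the tool goes at most 41.7 mm and 7.16 degrees, less where a joint would pass 70% of its speed; a pose out of reach is approached as far as the arm can. A call with a number of a shift or a turn outside -1 to 1 is refused whole. A call with a gripper value outside its range is refused whole. The fingers move at their own pace and stop on an object; the grip force is fixed at half the most. Time passes only in rows, so rows that repeat a pose let the fingers close. It gives the time, the measured TCP pose, the force and the opening at its end, in the units of the state.
- ctrl.get_obs(): the state, without advancing time (a new reading comes with each control period).
- ctrl.get_image(name): name is "scene" or "top"; returns a dict with "img" (400x640x3 uint8, red, green, blue), "range_z" (400x640 float32, mm along the optical axis (not along the pixel's ray), 0 where there is no reading), "fovy" (degrees; the focal length in pixels is half the picture's height over the tangent of half this angle, whatever the lens; pixels are square), "cx", "cy" (the principal point, pixels), "dist_coeffs" ([k1, k2, p1, p2, k3] as OpenCV has them; the pictures are not rectified), "camera_from_world" (4x4, takes a point from world to camera coordinates). Camera axes: x right, y down, z forward; pixel columns grow to the right and rows downward; lengths in mm; the calibration is good to about 2 mm. A picture is of the moment at which its call begins.
- ctrl.close_job(): hands the job in, once; it reports no verdict.
The state is a dict: "t": time; "qpos": joint angles; "qvel": joint speeds; "joint_torque": joint torques, N m; "ee_pos": TCP position; "orientation": TCP orientation; "ft_force": force on the tool from outside, world axes, zero at the start; "moment": the same for the moment, N m; "width": finger opening in mm.
Only numpy, scipy, OpenCV 4.12 (cv2) and the standard library are available. Lean on these libraries where they do the work, as an engineer would, in place of code of your own. Each camera call takes 0.05 s, during which the arm holds its last target.

## Working session

There is one attempt and no reset: what is moved stays moved. The work goes in short steps, Python scripts to look and compute and a tool call to move; the robot and the scene stay as the last step left them, time stands still between calls to the robot, and variables do not carry over. Pictures are saved under pics/ and viewed, and the job is handed in when it is done.

Besides the shell and the picture viewer there is one more tool, called by a JSON object that holds its "method" and its "body". jog_arm: Moves the arm, as the interface text tells. Its arguments: {"type":"object","properties":{"steps":{"type":"array","items":{"type":"object","properties":{"turn":{"type":"array","items":{"type":"number"}},"dp":{"type":"array","items":{"type":"number"}},"claw":{"type":"number"}}}}},"required":["steps"]}

```bash
mkdir -p pics; python3 - <<'E'
from workcell import ctrl
import cv2,numpy as np
o=ctrl.get_obs();print(o)
for n in("scene","top"):
    d=ctrl.get_image(n);cv2.imwrite(f"pics/{n}0.png",d["img"][...,::-1])
    print(n,d["fovy"],d["cx"],d["cy"],d["dist_coeffs"],np.round(d["camera_from_world"],4).tolist())
E
```

```text
{'t': 0.0, 'qpos': array([ 1.08104637e+00,  4.23865155e-01,  1.63066465e+00, -1.37334986e-05,
        1.08860297e+00, -1.90157938e-02]), 'qvel': array([ 8.83168303e-04, -5.91173856e-05,  3.49792444e-04, -6.11012209e-04,
        1.95355015e-04,  2.93368062e-04]), 'joint_torque': array([-1.97099365e-05, -5.44623256e+01, -2.73670381e+01,  6.43417309e-02,
        2.27750785e-02, -1.46809293e-04]), 'ee_pos': array([283.19459358, 556.54447735, 221.89647585]), 'orientation': array([-1.39665966, -0.85488605,  0.85705068]), 'ft_force': array([-0.97198383, -0.79047846,  0.46722064]), 'moment': array([-0.02288132, -0.00530687,  0.01091742]), 'width': 87.70209478235154}
scene 49.434060786215355 315.5140152466161 195.7218134250867 [-0.01337766  0.          0.          0.          0.        ] [[0.2076, 0.978, -0.0189, -101.9107], [0.5653, -0.1358, -0.8136, -205.8542], [-0.7983, 0.1582, -0.5811, 1414.217], [0.0, 0.0, 0.0, 1.0]]
top 44.65346037847231 316.08327615556436 204.7938954749702 [-0.0606497  0.         0.         0.         0.       ] [[0.0009, -1.0, -0.0042, 5.5555], [-0.9967, -0.0006, -0.0816, 492.2907], [0.0816, 0.0043, -0.9967, 1220.8999], [0.0, 0.0, 0.0, 1.0]]
```

View pics/scene0.png

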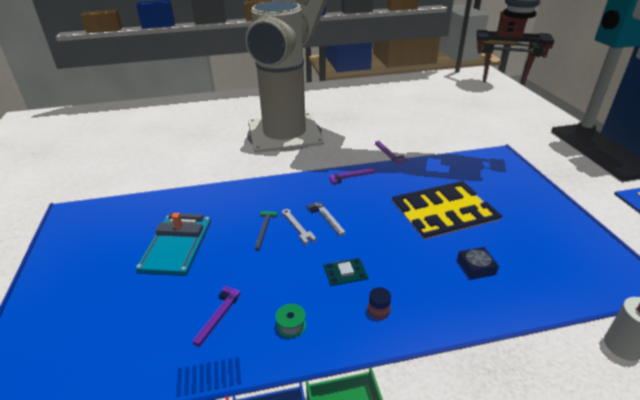

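View pics/top0.png

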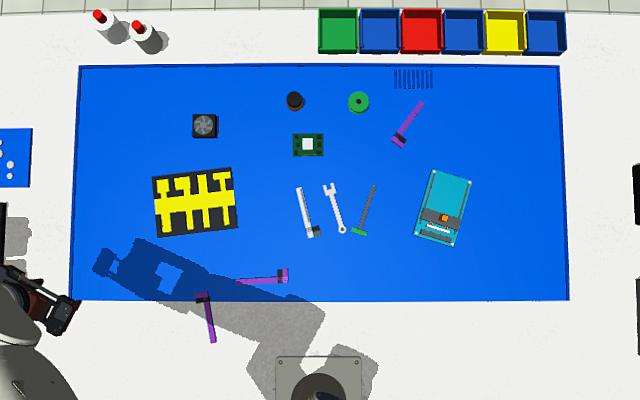

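```bash
cat > h.py <<'E'
from workcell import ctrl
import cv2,numpy as np
from scipy.spatial.transform import Rotation as R
def cam(n):
    d=ctrl.get_image(n);h=d["img"].shape[0];f=h/2/np.tan(np.radians(d["fovy"]/2))
    d["K"]=np.array([[f,0,d["cx"]],[0,f,d["cy"]],[0,0,1.]]);d["D"]=np.array(d["dist_coeffs"],float);d["T"]=np.array(d["camera_from_world"])
    return d
def ray(d,uv,z):
    uv=np.array(uv,float).reshape(-1,1,2);p=cv2.undistortPoints(uv,d["K"],d["D"]).reshape(-1,2)
    Rm,t=d["T"][:3,:3],d["T"][:3,3];c=-Rm.T@t;v=np.c_[p,np.ones(len(p))]@Rm
    s=(z-c[2])/v[:,2];return c+s[:,None]*v
def proj(d,P):
    P=np.array(P,float).reshape(-1,3);return cv2.projectPoints(P,cv2.Rodrigues(d["T"][:3,:3])[0],d["T"][:3,3],d["K"],d["D"])[0].reshape(-1,2)
def crop(d,x0,y0,x1,y1,s,name):
    im=cv2.resize(d["img"][y0:y1,x0:x1,::-1],None,fx=s,fy=s,interpolation=cv2.INTER_CUBIC);cv2.imwrite(name,im)
E
python3 - <<'E'
from h import *
d=cam("top");crop(d,140,160,260,250,6,"pics/t_tray.png");crop(d,280,120,400,245,4.7,"pics/t_tools.png");crop(d,400,150,490,260,5,"pics/t_hold.png")
E
```

```text
(no output)
```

View pics/t_tray.png

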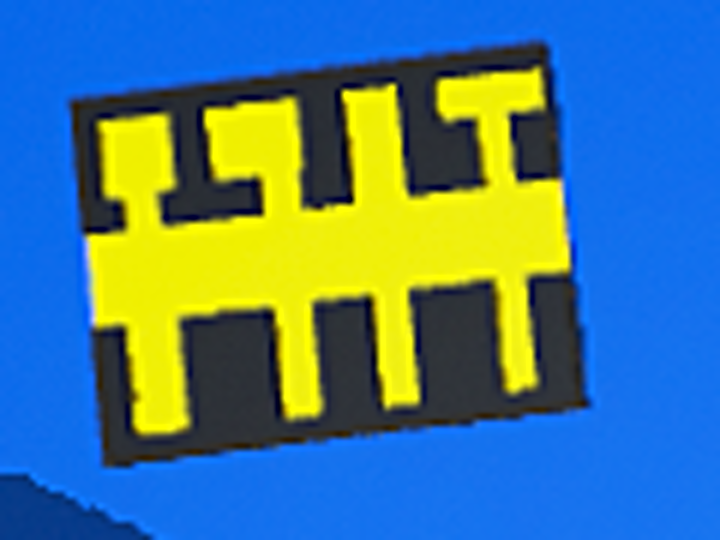

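View pics/t_tools.png

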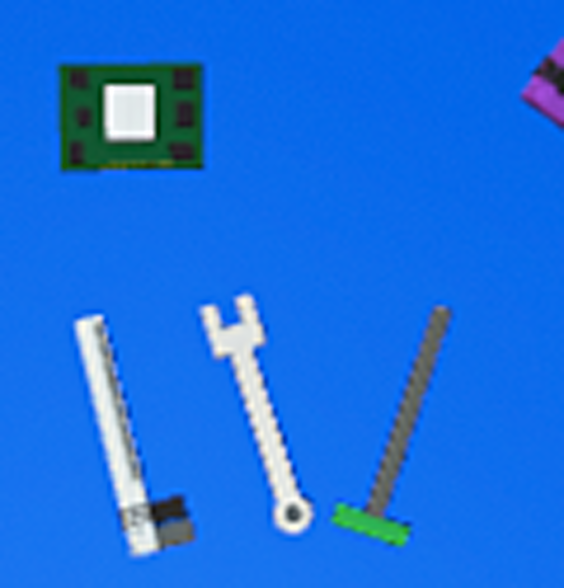

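View pics/t_hold.png

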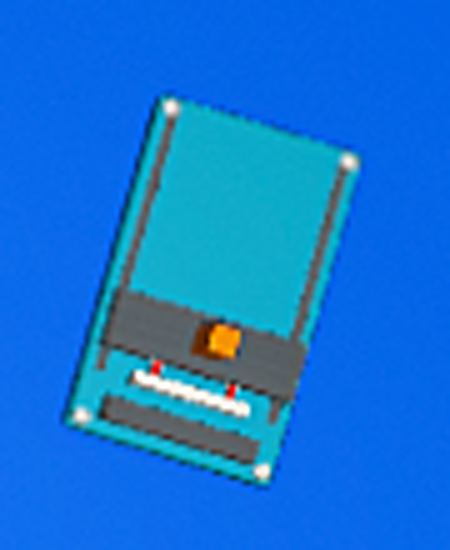

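```bash
cat >> h.py <<'E'
def cloud(d):
    h,w=d["range_z"].shape;v,u=np.mgrid[0:h,0:w]
    p=cv2.undistortPoints(np.c_[u.ravel(),v.ravel()].astype(float).reshape(-1,1,2),d["K"],d["D"]).reshape(-1,2)
    P=np.c_[p,np.ones(len(p))]*d["range_z"].reshape(-1,1)
    return ((P-d["T"][:3,3])@d["T"][:3,:3]).reshape(h,w,3)
E
python3 - <<'E'
from h import *
d=cam("top");P=cloud(d)
T=d["T"];print("cam",-T[:3,:3].T@T[:3,3])
def row(v,u0,u1):
    print([ (u,round(float(P[v,u,0])),round(float(P[v,u,1])),round(float(P[v,u,2]),1)) for u in range(u0,u1)])
row(230,150,180);row(145,290,325);row(210,300,345)
print("mat z",np.nanmean(P[260:290,400:550,2]),np.std(P[260:290,400:550,2]))
hsv=cv2.cvtColor(d["img"],cv2.COLOR_RGB2HSV)
m=~((hsv[...,0]>100)&(hsv[...,0]<120)&(hsv[...,1]>150));m[:70]=0;m[300:]=0;m[:,:85]=0;m[:,560:]=0
n,l,s,c=cv2.connectedComponentsWithStats(m.astype(np.uint8))
for i in range(1,n):
    if s[i][4]>30:
        p=ray(d,[c[i]],10)[0];print(i,s[i].tolist(),p[:2].round(), np.percentile(P[...,2][l==i],[5,50,95]).round(1), np.median(d["img"][l==i],axis=0))
E
```

```text
cam [3.90984989e+02 6.17012170e-01 1.25702341e+03]
[(150, 428, 438, -0.6), (151, 428, 433, 7.1), (152, 428, 434, -3.0), (153, 428, 430, 0.8), (154, 428, 429, -3.4), (155, 428, 424, 1.6), (156, 428, 422, 0.1), (157, 428, 416, 10.9), (158, 428, 414, 9.4), (159, 428, 412, 7.8), (160, 428, 408, 11.5), (161, 428, 405, 11.8), (162, 428, 404, 8.6), (163, 428, 401, 9.1), (164, 428, 400, 2.0), (165, 428, 397, 3.5), (166, 428, 395, 4.1), (167, 428, 393, 1.5), (168, 428, 390, 1.4), (169, 428, 387, 4.4), (170, 428, 385, 2.4), (171, 428, 380, 9.9), (172, 428, 377, 11.2), (173, 428, 372, 18.0), (174, 428, 371, 12.4), (175, 427, 366, 19.8), (176, 428, 365, 14.5), (177, 428, 364, 10.6), (178, 428, 361, 11.9), (179, 428, 358, 14.1)]
[(290, 649, 74, 8.3), (291, 651, 72, -0.1), (292, 650, 69, 4.0), (293, 650, 66, 4.3), (294, 649, 64, 8.2), (295, 650, 61, 4.9), (296, 650, 59, 3.9), (297, 650, 56, 6.3), (298, 649, 53, 7.6), (299, 649, 51, 7.9), (300, 651, 48, -0.8), (301, 649, 45, 8.3), (302, 651, 43, 2.4), (303, 648, 40, 13.8), (304, 649, 38, 8.8), (305, 649, 35, 10.4), (306, 648, 32, 15.7), (307, 647, 
[... 1575 characters left out ...]
-228.] [ 3.2  9.3 13.8] [136.  62. 184.]
5 [192, 114, 25, 24, 568] [701. 299.] [18.2 26.1 30.7] [65.5 72.  74. ]
6 [292, 133, 31, 23, 669] [651.  28.] [ 1.1  5.7 15.3] [20. 85. 45.]
7 [152, 167, 86, 71, 4742] [499. 321.] [ 0.6  7.3 15.1] [181.5 179.   23. ]
8 [413, 169, 59, 78, 2964] [ 486. -319.] [11.  15.9 31.5] [ 17. 171. 201.]
9 [323, 183, 24, 51, 345] [488. -42.] [-1.1  9.2 13.8] [221. 224. 223.]
10 [350, 185, 26, 51, 264] [ 468. -117.] [ 0.5  9.4 14.3] [ 79.  103.5  97. ]
11 [296, 187, 25, 51, 393] [466.  31.] [ 1.1  9.6 13.9] [175. 193. 218.]
12 [235, 268, 53, 17, 384] [305. 134.] [ 4.4  9.5 13.6] [151.  76. 198.]
13 [194, 291, 16, 9, 107] [261. 297.] [ 3.1  9.1 13.4] [ 80.  39. 108.]
```

```bash
cat >> h.py <<'E'
S=6
def mask(d,thr=100):
    im=cv2.resize(d["img"],None,fx=S,fy=S,interpolation=cv2.INTER_LINEAR).astype(int)
    return ((im[...,2]-im[...,0])<thr).astype(np.uint8),im
def up2px(uv): return (np.asarray(uv,float)+.5)/S-.5
def comp(m,px):
    n,l,s,c=cv2.connectedComponentsWithStats(m);
    x,y=[int((v+.5)*S) for v in px]
    w=l[y-4*S:y+4*S,x-4*S:x+4*S];w=w[w>0]
    return (l==np.bincount(w).argmax()).astype(np.uint8)
def box(d,m,zs,size):
    """zs: silhouette heights for local edges +x,-x,+y,-y; returns centre, yaw of x axis near world x; size=(lx,ly)"""
    cs,_=cv2.findContours(m,cv2.RETR_EXTERNAL,cv2.CHAIN_APPROX_NONE);c=max(cs,key=cv2.contourArea).reshape(-1,2)
    uv=up2px(c);p=ray(d,uv,np.mean(zs))[:,:2].astype(np.float32)
    (cx,cy),(w,h),a=cv2.minAreaRect(p);a=np.radians(a)
    a=min([a+k*np.pi/2 for k in range(-3,4)],key=abs)
    for it in range(3):
        ax=np.array([np.cos(a),np.sin(a)]);ay=np.array([-ax[1],ax[0]]);C=np.array([cx,cy]);off={};ang=[]
        for k,(n,t,L,T) in enumerate([(ax,ay,size[0],size[1]),(-ax,ay,size[0],size[1]),(ay,ax,size[1],size[0]),(-ay,ax,size[1],size[0])]):
            q=ray(d,uv,zs[k])[:,:2]-C
            s=(abs(q@n-L/2)<8)&(abs(q@t)<T*.4);q=q[s]
            f=cv2.fitLine(q.astype(np.float32),cv2.DIST_HUBER,0,.01,.01).ravel();v=f[:2]*np.sign(f[:2]@t)
            off[k]=np.median(q@n);ang.append((np.arctan2(v@(-1*t[::1]*0+np.array([-t[1],t[0]])),v@t),T))
        a+=sum(x*w for x,w in ang)/sum(w for x,w in ang)
        C=C+ax*(off[0]-off[1])/2+ay*(off[2]-off[3])/2;cx,cy=C
    return C,a,off[0]+off[1],off[2]+off[3],[round(float(np.degrees(x)),2) for x,_ in ang]
def tool(d,m,z=7,lo=-40,hi=30):
    v,u=np.nonzero(m);p=ray(d,up2px(np.c_[u,v]),z)[:,:2]
    f=cv2.fitLine(p.astype(np.float32),cv2.DIST_L2,0,.01,.01).ravel();v=f[:2];C=f[2:]
    # head end = wider end
    n=np.array([-v[1],v[0]]);s=(p-C)@v;mid=(s.max()+s.min())/2
    for it in range(4):
        n=np.array([-v[1],v[0]]);s=(p-C)@v;mid=(np.percentile(s,99.9)+np.percentile(s,.1))/2;w=(p-C)@n
        bs=np.arange(lo,hi,3);X=[];Y=[]
        for b in bs:
            k=(s-mid>=b)&(s-mid<b+3)
            if k.sum()>5: X.append(b+1.5);Y.append((w[k].max()+w[k].min())/2)
        q=np.array([C+v*(mid+x)+n*y for x,y in zip(X,Y)]).astype(np.float32)
        f=cv2.fitLine(q,cv2.DIST_HUBER,0,.01,.01).ravel();v2=f[:2]*np.sign(f[:2]@v);C=f[2:];v=v2
    n=np.array([-v[1],v[0]]);s=(p-C)@v;smin,smax=np.percentile(s,.1),np.percentile(s,99.9);w=(p-C)@n
    prof=[(round(b),round(float(w[abs(s-(smin+smax)/2-b)<2].min())),round(float(w[abs(s-(smin+smax)/2-b)<2].max()))) for b in (-60,-45,-20,0,20,45,60)]
    return C+v*(smin+smax)/2,v,smax-smin,prof
E
python3 - <<'E'
from h import *
d=cam("top");m,im=mask(d)
cv2.imwrite("pics/mask.png",m[::6,::6]*255)
print("tray",box(d,comp(m,(195,200)),(12,0,12,0),(160,208)))
print("holder",box(d,comp(m,(445,195)),(15,0,0,15),(180,110)))
print("board",box(d,comp(m,(300,150)),(5,5,5,5),(60,80)))
for n,px in dict(spanner=(336,210),hexkey=(368,205),caliper=(303,205)).items():
    C,v,L,pr=tool(d,comp(m,px),lo=-40,hi=20);print(n,C.round(1),np.degrees(np.arctan2(v[1],v[0])).round(1),L,pr)
E
```

```text
tray (array([500.96085096, 322.04181283]), np.float64(0.12268202820471336), np.float64(158.39963040858908), np.float64(207.34041144876457), [-0.06, 0.03, -0.0, 0.03])Traceback (most recent call last):
  File "<stdin>", line 5, in <module>
  File "h.py", line 30, in comp
    return (l==np.bincount(w).argmax()).astype(np.uint8)
               ~~~~~~~~~~~~~~~~~~~~~^^
ValueError: attempt to get argmax of an empty sequence
```

View pics/mask.png

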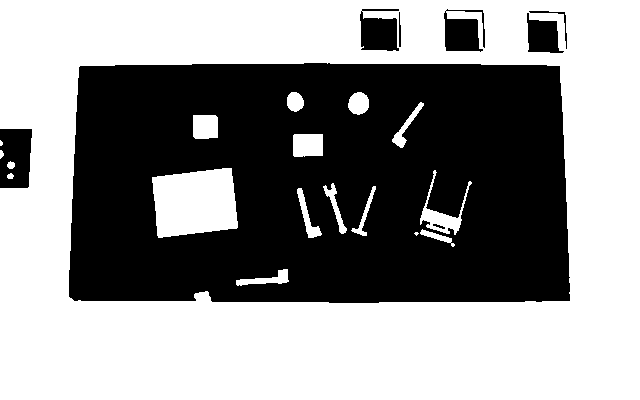

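```bash
sed -i 's/def mask(d,thr=100):/def mask(d,thr=100,ch=0):/; s/im\[...,2\]-im\[...,0\])<thr/im[...,2]-im[...,ch])<thr/' h.py
python3 - <<'E'
from h import *
d=cam("top");m,im=mask(d);mg,_=mask(d,85,1)
C,a,*_=r=box(d,comp(mg,(445,195)),(15,0,0,15),(180,110));print("holder",r)
r=box(d,comp(m,(300,150)),(5,5,5,5),(60,80));print("board",r)
for n,px in dict(spanner=(336,210),hexkey=(368,205),caliper=(303,205)).items():
    Cn,v,L,pr=tool(d,comp(m,px),lo=-40,hi=20);print(n,Cn.round(1),np.degrees(np.arctan2(v[1],v[0])).round(1),L,pr)
# orange post top
hsv=cv2.cvtColor(im.astype(np.uint8),cv2.COLOR_RGB2HSV)
o=((hsv[...,0]>8)&(hsv[...,0]<22)&(hsv[...,1]>180)&(hsv[...,2]>200)).astype(np.uint8);o[:,:420*6]=0;o[:,480*6:]=0;o[:180*6]=0;o[250*6:]=0
v,u=np.nonzero(o);p=ray(d,up2px(np.c_[u,v]),65);print("post",cv2.minAreaRect(p[:,:2].astype(np.float32)))
pc=np.array(cv2.minAreaRect(p[:,:2].astype(np.float32))[0])
Rm=np.array([[np.cos(a),np.sin(a)],[-np.sin(a),np.cos(a)]]);print("post in holder",Rm@(pc-C))
# can
w=((im.min(2)>190)).astype(np.uint8);w[:,:292*6]=0;w[:,324*6:]=0;w[:130*6]=0;w[160*6:]=0
v,u=np.nonzero(w);p=ray(d,up2px(np.c_[u,v]),14);print("can",cv2.minAreaRect(p[:,:2].astype(np.float32)))
E
```

```text
holder (array([ 486.37549075, -318.9901764 ]), np.float64(-0.29969833170295423), np.float64(178.927715202409), np.float64(108.5489017115752), [-0.09, -0.07, 0.04, 0.06])
board (array([651.5972843 ,  28.74957675]), np.float64(0.01430141576130074), np.float64(58.40950497394188), np.float64(78.00420865884834), [0.09, -0.05, 0.21, -0.27])
spanner [485.2 -43.1] 17.8 132.52808972828106 [(-60, -10, 10), (-45, -7, 7), (-20, -7, 7), (0, -7, 7), (20, -7, 6), (45, -16, 14), (60, -15, 14)]
hexkey [ 482.3 -121.9] -18.7 131.78431563716205 [(-60, -21, 20), (-45, -5, 5), (-20, -6, 5), (0, -5, 5), (20, -5, 5), (45, -5, 5), (60, -5, 5)]
caliper [474.5  36.1] 13.9 132.54265303208814 [(-60, -28, 8), (-45, -27, 9), (-20, -8, 8), (0, -7, 8), (20, -8, 8), (45, -8, 8), (60, -7, 8)]
post ((457.1250305175781, -309.71026611328125), (13.72743034362793, 13.23375415802002), 68.92678833007812)
post in holder [-30.68636482   0.23059198]
can ((652.5422973632812, 29.212114334106445), (28.549699783325195, 25.50054931640625), 0.09829822182655334)
```

```bash
cat >> h.py <<'E'
def st():
    o=ctrl.get_obs();M=R.from_rotvec(o["orientation"]).as_matrix();psi=np.degrees(np.arctan2(M[1,0],M[0,0]))
    print("t %.2f"%o["t"],"p",o["ee_pos"].round(1),"psi %.2f"%psi,"down",M[:,1].round(3),"q",o["qpos"].round(2),"F",o["ft_force"].round(1),"w %.1f"%o["width"]);return o,psi
def go(x,y,z=None,psi=None):
    o,p=st();dp=np.array([x,y,o["ee_pos"][2] if z is None else z])-o["ee_pos"]
    print("delta mm",dp.round(1),"dp",(dp/80).round(3), "" if psi is None else "turn wz %.4f"%(((psi-p+180)%360-180)/180))
E
python3 -c "
from h import *
st()"
```

```text
t 0.30 p [283.4 556.9 222.4] psi 63.03 down [-0. -0. -1.] q [ 1.08  0.42  1.63 -0.    1.09 -0.02] F [ 0.8  0.5 -0.4] w 88.0
```

{"method": "jog_arm", "body": {"steps": [{"dp":[0,0,0],"turn":[0,0,-0.03],"claw":1}]}}

```text
t: 0.38
ee_pos: [283.4, 556.8, 222.3]
orientation: [-1.425, -0.784, 0.785]
ft_force: [0.3, 1.6, 0.1]
width: 87.7
```

```bash
python3 -c "
from h import *
st()"
```

```text
t 0.38 p [283.4 556.8 222.3] psi 57.65 down [-0.    -0.001 -1.   ] q [1.08 0.42 1.63 0.   1.09 0.07] F [0.3 1.6 0.1] w 87.7
```

{"method": "jog_arm", "body": {"steps": [{"dp":[0.4,-1,0],"turn":[0,0,-0.083],"claw":1},{"dp":[0.4,-1,0],"turn":[0,0,-0.083],"claw":1},{"dp":[0.4,-1,0],"turn":[0,0,-0.083],"claw":1}]}}

```text
t: 0.63
ee_pos: [316.1, 471.7, 221.6]
orientation: [-1.496, -0.575, 0.579]
ft_force: [0.4, -0.2, -1.5]
width: 88.0
```

{"method": "jog_arm", "body": {"steps": [{"dp":[0.4,-1,0],"turn":[0,0,-0.083],"claw":1},{"dp":[0.4,-1,0],"turn":[0,0,-0.083],"claw":1},{"dp":[0.4,-1,0],"turn":[0,0,-0.083],"claw":1}]}}

```text
t: 0.88
ee_pos: [348.7, 387.5, 221.3]
orientation: [-1.545, -0.364, 0.372]
ft_force: [0.5, -0.7, -0.8]
width: 87.9
```

{"method": "jog_arm", "body": {"steps": [{"dp":[0.4,-1,0],"turn":[0,0,-0.083],"claw":1},{"dp":[0.4,-1,0],"turn":[0,0,-0.083],"claw":1},{"dp":[0.4,-1,0],"turn":[0,0,-0.083],"claw":1}]}}

```text
t: 1.13
ee_pos: [381.6, 303.7, 221.3]
orientation: [-1.571, -0.153, 0.162]
ft_force: [0.2, -0.1, 0.0]
width: 87.8
```

{"method": "jog_arm", "body": {"steps": [{"dp":[0.4,-1,0],"turn":[0,0,-0.083],"claw":1},{"dp":[0.4,-1,0],"turn":[0,0,-0.083],"claw":1},{"dp":[0.4,-1,0],"turn":[0,0,-0.083],"claw":1}]}}

```text
t: 1.38
ee_pos: [414.9, 220.3, 221.4]
orientation: [-1.576, 0.058, -0.048]
ft_force: [1.2, -0.3, -0.8]
width: 87.7
```

{"method": "jog_arm", "body": {"steps": [{"dp":[0.4,-1,0],"turn":[0,0,-0.083],"claw":1},{"dp":[0.4,-1,0],"turn":[0,0,-0.083],"claw":1},{"dp":[0.4,-1,0],"turn":[0,0,-0.083],"claw":1}]}}

```text
t: 1.63
ee_pos: [448.8, 137.1, 221.7]
orientation: [-1.561, 0.268, -0.26]
ft_force: [0.7, 0.0, 0.8]
width: 88.1
```

{"method": "jog_arm", "body": {"steps": [{"dp":[0,-1,0],"claw":1,"turn":[0,0,0]},{"dp":[0,-1,0],"claw":1,"turn":[0,0,0]},{"dp":[0,-1,0],"claw":1,"turn":[0,0,0]}]}}

```text
t: 1.88
ee_pos: [449.0, 52.8, 221.8]
orientation: [-1.562, 0.269, -0.261]
ft_force: [0.2, 0.4, -0.6]
width: 87.9
```

{"method": "jog_arm", "body": {"steps": [{"dp":[0,-1,0],"claw":1,"turn":[0,0,0]},{"dp":[0,-1,0],"claw":1,"turn":[0,0,0]},{"dp":[0,-1,0],"claw":1,"turn":[0,0,0]}]}}

```text
t: 2.13
ee_pos: [449.6, -31.0, 222.1]
orientation: [-1.562, 0.27, -0.264]
ft_force: [-0.2, 0.1, 0.7]
width: 87.7
```

{"method": "jog_arm", "body": {"steps": [{"dp":[0,-1,0],"claw":1,"turn":[0,0,0]},{"dp":[0,-1,0],"claw":1,"turn":[0,0,0]},{"dp":[0,-1,0],"claw":1,"turn":[0,0,0]}]}}

```text
t: 2.38
ee_pos: [450.8, -114.9, 222.6]
orientation: [-1.564, 0.27, -0.267]
ft_force: [0.1, 0.6, 0.4]
width: 88.1
```

{"method": "jog_arm", "body": {"steps": [{"dp":[0,-1,0],"claw":1,"turn":[0,0,0]},{"dp":[0,-1,0],"claw":1,"turn":[0,0,0]},{"dp":[0,-1,0],"claw":1,"turn":[0,0,0]}]}}

```text
t: 2.63
ee_pos: [452.5, -199.0, 223.1]
orientation: [-1.565, 0.269, -0.27]
ft_force: [1.0, -0.1, 0.4]
width: 88.1
```

{"method": "jog_arm", "body": {"steps": [{"dp":[0,-1,0],"claw":1,"turn":[0,0,0]},{"dp":[0,-1,0],"claw":1,"turn":[0,0,0]},{"dp":[0,-1,0],"claw":1,"turn":[0,0,0]}]}}

```text
t: 2.88
ee_pos: [454.5, -283.2, 223.6]
orientation: [-1.567, 0.267, -0.273]
ft_force: [0.8, -0.1, -0.3]
width: 87.6
```

```bash
python3 -c "
from h import *
go(457.2,-309.8,120,-17.2)"
```

```text
t 2.88 p [ 454.5 -283.2  223.6] psi -19.68 down [ 0.002 -0.014 -1.   ] q [-0.57  0.29  1.83 -0.01  1.01 -0.22] F [ 0.8 -0.1 -0.3] w 87.6
delta mm [   2.7  -26.6 -103.6] dp [ 0.034 -0.332 -1.295] turn wz 0.0138
```

```bash
cat >> h.py <<'E'
def Rpsi(psi):
    c,s=np.cos(np.radians(psi)),np.sin(np.radians(psi));x=np.array([c,s,0]);y=np.array([0,0,-1.]);return np.c_[x,y,np.cross(x,y)]
def go(x,y,z=None,psi=None):
    o,p=st();psi=p if psi is None else psi
    dp=np.array([x,y,o["ee_pos"][2] if z is None else z])-o["ee_pos"]
    t=(R.from_matrix(Rpsi(psi))*R.from_rotvec(o["orientation"]).inv()).as_rotvec()/np.pi
    print("delta mm",dp.round(1),"dp",(dp/80).round(3),"turn",t.round(4))
E
python3 -c "
from h import *
go(457.2,-309.8,145,-17.2)"
```

```text
t 2.88 p [ 454.5 -283.2  223.6] psi -19.68 down [ 0.002 -0.014 -1.   ] q [-0.57  0.29  1.83 -0.01  1.01 -0.22] F [ 0.8 -0.1 -0.3] w 87.6
delta mm [  2.7 -26.6 -78.6] dp [ 0.034 -0.332 -0.983] turn [0.0043 0.0006 0.0138]
```

{"method": "jog_arm", "body": {"steps": [{"dp":[0.034,-0.332,-0.5],"claw":1,"turn":[0.0045,0.0006,0.0138]},{"dp":[0.034,-0.332,-0.98],"claw":1,"turn":[0.0045,0.0006,0.0138]},{"dp":[0.034,-0.332,-0.98],"claw":1,"turn":[0.0045,0.0006,0.0138]},{"dp":[0.034,-0.332,-0.98],"claw":1,"turn":[0.0045,0.0006,0.0138]},{"dp":[0.034,-0.332,-0.98],"claw":1,"turn":[0.0045,0.0006,0.0138]}]}}

```text
t: 3.3
ee_pos: [457.9, -308.6, 145.9]
orientation: [-1.557, 0.235, -0.234]
ft_force: [-0.3, -0.7, -0.2]
width: 87.9
```

```bash
python3 -c "
from h import *
go(457.2,-309.8,72,-17.2)"
```

```text
t 3.30 p [ 457.9 -308.6  145.9] psi -17.13 down [-0.     0.001 -1.   ] q [-0.62  0.42  1.85  0.    0.87 -0.32] F [-0.3 -0.7 -0.2] w 87.9
delta mm [ -0.7  -1.2 -73.9] dp [-0.009 -0.015 -0.923] turn [-0.0004 -0.0001 -0.0004]
```

{"method": "jog_arm", "body": {"steps": [{"dp":[-0.009,-0.015,-0.4],"claw":1,"turn":[0,0,0]},{"dp":[-0.009,-0.015,-0.7],"claw":1,"turn":[0,0,0]},{"dp":[-0.009,-0.015,-0.92],"claw":1,"turn":[0,0,0]},{"dp":[-0.009,-0.015,-0.92],"claw":1,"turn":[0,0,0]}]}}

```text
t: 3.63
ee_pos: [457.1, -308.3, 71.7]
orientation: [-1.556, 0.235, -0.232]
ft_force: [-1.0, 0.7, -0.4]
width: 87.9
```

{"method": "jog_arm", "body": {"steps": [{"dp":[0,0,-0.2],"claw":1,"turn":[0,0,0]},{"dp":[0,0,-0.38],"claw":1,"turn":[0,0,0]},{"dp":[0,0,-0.38],"claw":1,"turn":[0,0,0]},{"dp":[0,0,-0.38],"claw":0.3,"turn":[0,0,0]},{"dp":[0,0,-0.38],"claw":0.3,"turn":[0,0,0]},{"dp":[0,0,-0.38],"claw":0.3,"turn":[0,0,0]},{"dp":[0,0,-0.38],"claw":0.3,"turn":[0,0,0]}]}}

```text
t: 4.22
ee_pos: [457.8, -308.7, 42.7]
orientation: [-1.557, 0.234, -0.234]
ft_force: [0.1, -0.2, 0.0]
width: 64.9
```

```bash
python3 -c "
from h import *
go(457.2,-309.8,42,-17.2)
d=cam('scene');crop(d,100,150,340,300,3.2,'pics/s1.png')"
```

```text
t 4.22 p [ 457.8 -308.7   42.7] psi -17.06 down [ 0.     0.001 -1.   ] q [-0.62  0.59  1.88  0.    0.67 -0.32] F [ 0.1 -0.2  0. ] w 64.9
delta mm [-0.6 -1.1 -0.7] dp [-0.008 -0.014 -0.009] turn [-0.0004  0.     -0.0008]
```

View pics/s1.png

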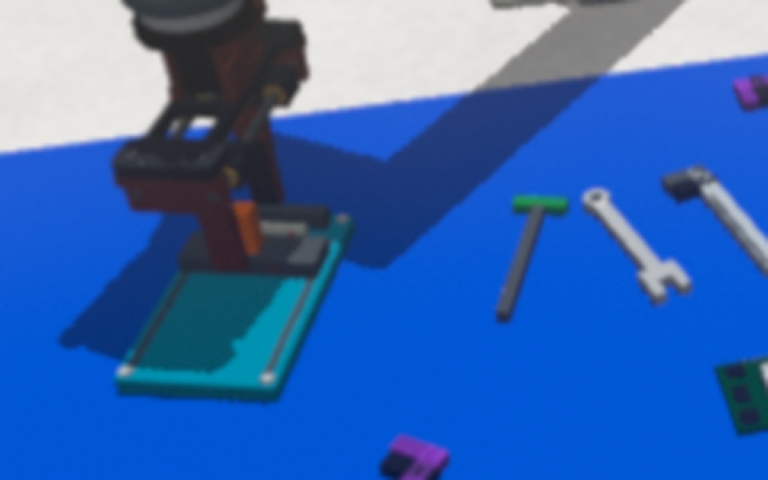

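{"method": "jog_arm", "body": {"steps": [{"dp":[-0.008,-0.014,0],"claw":0,"turn":[0,0,0]},{"dp":[-0.008,-0.014,0],"claw":0,"turn":[0,0,0]},{"dp":[-0.008,-0.014,0],"claw":0,"turn":[0,0,0]},{"dp":[-0.008,-0.014,0],"claw":0,"turn":[0,0,0]},{"dp":[-0.008,-0.014,0],"claw":0,"turn":[0,0,0]},{"dp":[-0.008,-0.014,0],"claw":0,"turn":[0,0,0]},{"dp":[-0.008,-0.014,0],"claw":0,"turn":[0,0,0]},{"dp":[-0.008,-0.014,0],"claw":0,"turn":[0,0,0]},{"dp":[-0.008,-0.014,0],"claw":0,"turn":[0,0,0]},{"dp":[-0.008,-0.014,0],"claw":0,"turn":[0,0,0]},{"dp":[-0.008,-0.014,0],"claw":0,"turn":[0,0,0]},{"dp":[-0.008,-0.014,0],"claw":0,"turn":[0,0,0]}]}}

```text
t: 5.27
ee_pos: [456.8, -309.6, 42.3]
orientation: [-1.557, 0.234, -0.233]
ft_force: [-0.7, 0.7, -0.8]
width: 13.8
```

```bash
cat >> h.py <<'E'
H=np.array([486.4,-319.0]);ha=-0.2997
def inH(p): q=np.array(p[:2])-H;c,s=np.cos(ha),np.sin(ha);return np.array([c*q[0]+s*q[1],-s*q[0]+c*q[1]])
def fromH(p): c,s=np.cos(ha),np.sin(ha);return H+np.array([c*p[0]-s*p[1],s*p[0]+c*p[1]])
Tr=np.array([501.0,322.0]);ta=0.1227
def fromT(p): c,s=np.cos(ta),np.sin(ta);return Tr+np.array([c*p[0]-s*p[1],s*p[0]+c*p[1]])
E
python3 -c "
from h import *
o,_=st();print(inH(o['ee_pos']), o['moment'].round(2))
print(fromH((57,0)))
go(*fromH((57,0)))"
```

```text
t 5.27 p [ 456.8 -309.6   42.3] psi -17.06 down [-0.001  0.002 -1.   ] q [-0.62  0.59  1.88  0.    0.67 -0.32] F [-0.7  0.7 -0.8] w 13.8
[-31.04007225   0.20226727] [-0.13  0.23 -0.05]
[ 540.85923083 -335.82831477]
t 5.27 p [ 456.8 -309.6   42.3] psi -17.06 down [-0.001  0.002 -1.   ] q [-0.62  0.59  1.88  0.    0.67 -0.32] F [-0.7  0.7 -0.8] w 13.8
delta mm [ 84.1 -26.2   0. ] dp [ 1.051 -0.327  0.   ] turn [-0.0005 -0.0002  0.    ]
```

{"method": "jog_arm", "body": {"steps": [{"dp":[0.1,-0.031,0],"claw":0,"turn":[0,0,0]},{"dp":[0.2,-0.062,0],"claw":0,"turn":[0,0,0]},{"dp":[0.3,-0.093,0],"claw":0,"turn":[0,0,0]},{"dp":[0.4,-0.124,0],"claw":0,"turn":[0,0,0]},{"dp":[0.514,-0.159,0],"claw":0,"turn":[0,0,0]},{"dp":[0.6,-0.186,0],"claw":0,"turn":[0,0,0]},{"dp":[0.7,-0.216,0],"claw":0,"turn":[0,0,0]},{"dp":[0.7,-0.216,0],"claw":0,"turn":[0,0,0]}]}}

```text
t: 5.93
ee_pos: [513.1, -327.0, 42.3]
orientation: [-1.556, 0.235, -0.232]
ft_force: [-1.7, 0.7, 3.1]
width: 13.9
```

```bash
python3 -c "
from h import *
o,_=st();print(inH(o['ee_pos']))
go(*fromH((55,0)))"
```

```text
t 5.93 p [ 513.1 -327.    42.3] psi -17.06 down [-0.001  0.002 -1.   ] q [-0.59  0.65  1.75  0.    0.74 -0.29] F [-1.7  0.7  3.1] w 13.9
[27.8725283   0.21131821]
t 5.93 p [ 513.1 -327.    42.3] psi -17.06 down [-0.001  0.002 -1.   ] q [-0.59  0.65  1.75  0.    0.74 -0.29] F [-1.7  0.7  3.1] w 13.9
delta mm [25.9 -8.2  0. ] dp [ 0.323 -0.103  0.   ] turn [-0.0006 -0.0004  0.    ]
```

Continue, then release and rise.

{"method": "jog_arm", "body": {"steps": [{"dp":[0.1,-0.031,0],"claw":0,"turn":[0,0,0]},{"dp":[0.2,-0.062,0],"claw":0,"turn":[0,0,0]},{"dp":[0.323,-0.1,0],"claw":0,"turn":[0,0,0]},{"dp":[0.323,-0.1,0],"claw":0,"turn":[0,0,0]},{"dp":[0.323,-0.1,0],"claw":0,"turn":[0,0,0]},{"dp":[0.323,-0.1,0],"claw":0.5,"turn":[0,0,0]},{"dp":[0.323,-0.1,0],"claw":0.5,"turn":[0,0,0]},{"dp":[0.323,-0.1,0],"claw":0.5,"turn":[0,0,0]},{"dp":[0.323,-0.1,0],"claw":0.5,"turn":[0,0,0]},{"dp":[0.323,-0.1,0],"claw":0.5,"turn":[0,0,0]}]}}

```text
t: 6.77
ee_pos: [538.9, -335.0, 42.3]
orientation: [-1.556, 0.235, -0.232]
ft_force: [-0.4, 0.3, 0.2]
width: 42.2
```

{"method": "jog_arm", "body": {"steps": [{"dp":[0,0,0.4],"claw":0.5,"turn":[0,0,0]},{"dp":[0,0,0.8],"claw":0.5,"turn":[0,0,0]},{"dp":[0,0,1],"claw":0.6,"turn":[0,0,0]},{"dp":[0,0,1],"claw":0.6,"turn":[0,0,0]}]}}

```text
t: 7.1
ee_pos: [541.1, -336.5, 126.6]
orientation: [-1.559, 0.23, -0.238]
ft_force: [0.6, -0.6, -0.7]
width: 51.8
```

```bash
python3 -c "
from h import *
o,_=st();print(inH(o['ee_pos']))
go(652,29,110,-89.2)"
```

```text
t 7.10 p [ 541.1 -336.5  126.6] psi -17.06 down [ 0.005 -0.002 -1.   ] q [-0.58  0.55  1.67  0.    0.92 -0.28] F [ 0.6 -0.6 -0.7] w 51.8
[57.45822298 -0.55914732]
t 7.10 p [ 541.1 -336.5  126.6] psi -17.06 down [ 0.005 -0.002 -1.   ] q [-0.58  0.55  1.67  0.    0.92 -0.28] F [ 0.6 -0.6 -0.7] w 51.8
delta mm [110.9 365.5 -16.6] dp [ 1.386  4.569 -0.207] turn [ 0.0015  0.0009 -0.4008]
```

{"method": "jog_arm", "body": {"steps": [{"dp":[0.277,0.9,0],"claw":0.6,"turn":[0,0,-0.08]},{"dp":[0.277,0.9,0],"claw":0.6,"turn":[0,0,-0.08]},{"dp":[0.277,0.9,0],"claw":0.6,"turn":[0,0,-0.08]},{"dp":[0.277,0.9,0],"claw":0.6,"turn":[0,0,-0.08]}]}}

```text
t: 7.43
ee_pos: [563.2, -262.9, 125.7]
orientation: [-1.53, 0.425, -0.43]
ft_force: [-0.0, -0.6, -0.0]
width: 52.7
```

{"method": "jog_arm", "body": {"steps": [{"dp":[0.277,0.9,0],"claw":0.6,"turn":[0,0,-0.08]},{"dp":[0.277,0.9,0],"claw":0.6,"turn":[0,0,-0.08]},{"dp":[0.277,0.9,0],"claw":0.6,"turn":[0,0,-0.08]},{"dp":[0.277,0.9,0],"claw":0.6,"turn":[0,0,-0.08]}]}}

```text
t: 7.77
ee_pos: [585.2, -190.3, 125.0]
orientation: [-1.483, 0.617, -0.621]
ft_force: [-0.2, -0.1, -0.2]
width: 52.7
```

{"method": "jog_arm", "body": {"steps": [{"dp":[0.277,0.9,0],"claw":0.6,"turn":[0,0,-0.08]},{"dp":[0.277,0.9,0],"claw":0.6,"turn":[0,0,-0.08]},{"dp":[0.277,0.9,0],"claw":0.6,"turn":[0,0,-0.08]},{"dp":[0.277,0.9,0],"claw":0.6,"turn":[0,0,-0.08]}]}}

```text
t: 8.1
ee_pos: [607.3, -118.7, 124.5]
orientation: [-1.419, 0.807, -0.81]
ft_force: [-0.5, -0.5, -0.5]
width: 52.7
```

{"method": "jog_arm", "body": {"steps": [{"dp":[0.277,0.9,0],"claw":0.6,"turn":[0,0,-0.08]},{"dp":[0.277,0.9,0],"claw":0.6,"turn":[0,0,-0.08]},{"dp":[0.277,0.9,0],"claw":0.6,"turn":[0,0,-0.08]},{"dp":[0.277,0.9,0],"claw":0.6,"turn":[0,0,-0.08]}]}}

```text
t: 8.43
ee_pos: [629.5, -47.6, 124.1]
orientation: [-1.336, 0.995, -0.996]
ft_force: [0.3, -0.9, -0.2]
width: 52.8
```

{"method": "jog_arm", "body": {"steps": [{"dp":[0.277,0.8,0],"claw":0.6,"turn":[0,0,-0.08]},{"dp":[0.277,0.8,0],"claw":0.6,"turn":[0,0,-0.08]},{"dp":[0.277,0.8,0],"claw":0.6,"turn":[0,0,-0.08]},{"dp":[0.277,0.8,0],"claw":0.6,"turn":[0,0,-0.08]}]}}

```text
t: 8.77
ee_pos: [651.5, 14.9, 123.8]
orientation: [-1.234, 1.179, -1.18]
ft_force: [-0.2, -0.2, 0.2]
width: 52.9
```

```bash
python3 -c "
from h import *
go(652,29,60,-89.2)
d=cam('top');crop(d,280,90,500,260,3.6,'pics/t2.png');d=cam('scene');cv2.imwrite('pics/s2.png',d['img'][...,::-1])"
```

```text
t 8.77 p [651.5  14.9 123.8] psi -87.63 down [-0.003 -0.004 -1.   ] q [ 0.01  0.58  1.63 -0.01  0.94  1.54] F [-0.2 -0.2  0.2] w 52.9
delta mm [  0.5  14.1 -63.8] dp [ 0.007  0.177 -0.798] turn [ 0.0013 -0.001  -0.0087]
```

View pics/t2.png

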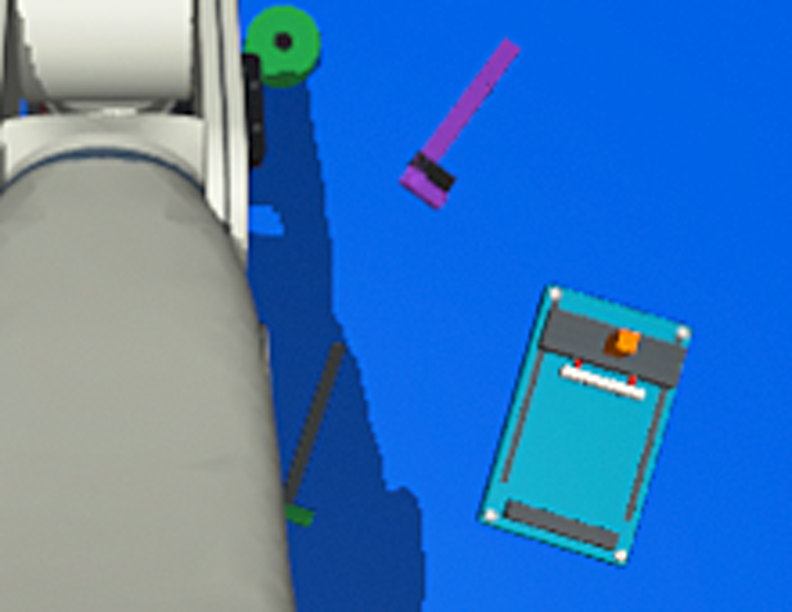

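View pics/s2.png

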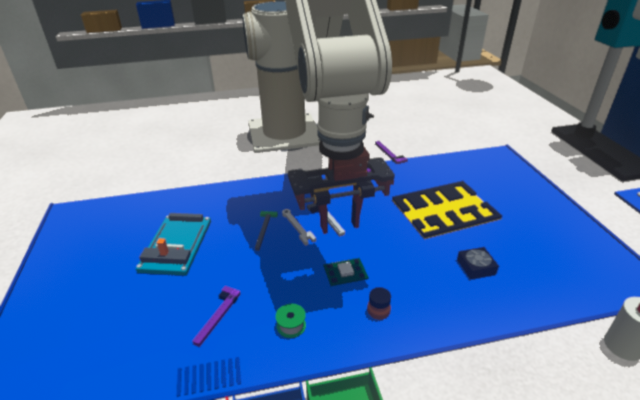

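{"method": "jog_arm", "body": {"steps": [{"dp":[0.007,0.177,-0.4],"claw":0.6,"turn":[0.0013,-0.001,-0.0087]},{"dp":[0.007,0.177,-0.8],"claw":0.6,"turn":[0.0013,-0.001,-0.0087]},{"dp":[0.007,0.177,-0.8],"claw":0.6,"turn":[0.0013,-0.001,-0.0087]},{"dp":[0.007,0.177,-0.8],"claw":0.6,"turn":[0.0013,-0.001,-0.0087]},{"dp":[0.007,0.177,-0.8],"claw":0.6,"turn":[0.0013,-0.001,-0.0087]},{"dp":[0.007,0.177,-0.8],"claw":0.6,"turn":[0.0013,-0.001,-0.0087]}]}}

```text
t: 9.37
ee_pos: [652.8, 27.4, 61.9]
orientation: [-1.213, 1.199, -1.202]
ft_force: [-0.1, 0.4, 0.5]
width: 52.4
```

```bash
python3 -c "
from h import *
go(652,29,7,-89.2)"
```

```text
t 9.37 p [652.8  27.4  61.9] psi -89.34 down [ 0.002 -0.    -1.   ] q [ 0.02  0.66  1.65 -0.    0.83  1.58] F [-0.1  0.4  0.5] w 52.4
delta mm [ -0.8   1.6 -54.9] dp [-0.01   0.02  -0.686] turn [0.     0.0008 0.0008]
```

{"method": "jog_arm", "body": {"steps": [{"dp":[-0.01,0.02,-0.3],"claw":0.6,"turn":[0,0.0008,0.0008]},{"dp":[-0.01,0.02,-0.55],"claw":0.6,"turn":[0,0.0008,0.0008]},{"dp":[-0.01,0.02,-0.65],"claw":0.6,"turn":[0,0.0008,0.0008]},{"dp":[-0.01,0.02,-0.65],"claw":0.6,"turn":[0,0.0008,0.0008]},{"dp":[-0.01,0.02,-0.65],"claw":0.6,"turn":[0,0.0008,0.0008]},{"dp":[-0.01,0.02,-0.65],"claw":0.6,"turn":[0,0.0008,0.0008]}]}}

```text
t: 9.87
ee_pos: [653.1, 28.9, 11.4]
orientation: [-1.214, 1.197, -1.2]
ft_force: [-0.9, -0.4, 0.0]
width: 52.7
```

```bash
python3 -c "
from h import *
go(652,29,7,-89.2)"
```

```text
t 9.87 p [653.1  28.9  11.4] psi -89.20 down [ 0.002  0.    -1.   ] q [ 0.03  0.74  1.65 -0.    0.75  1.58] F [-0.9 -0.4  0. ] w 52.7
delta mm [-1.1  0.1 -4.4] dp [-0.014  0.001 -0.055] turn [-0.      0.0007 -0.    ]
```

{"method": "jog_arm", "body": {"steps": [{"dp":[-0.02,0,-0.06],"claw":0.6,"turn":[0,0.001,0]},{"dp":[-0.02,0,-0.06],"claw":0.6,"turn":[0,0.001,0]},{"dp":[-0.02,0,-0.06],"claw":0,"turn":[0,0.001,0]},{"dp":[-0.02,0,-0.06],"claw":0,"turn":[0,0.001,0]},{"dp":[-0.02,0,-0.06],"claw":0,"turn":[0,0.001,0]},{"dp":[-0.02,0,-0.06],"claw":0,"turn":[0,0.001,0]},{"dp":[-0.02,0,-0.06],"claw":0,"turn":[0,0.001,0]},{"dp":[-0.02,0,-0.06],"claw":0,"turn":[0,0.001,0]},{"dp":[-0.02,0,-0.06],"claw":0,"turn":[0,0.001,0]},{"dp":[-0.02,0,-0.06],"claw":0,"turn":[0,0.001,0]}]}}

```text
t: 10.7
ee_pos: [651.5, 28.9, 6.6]
orientation: [-1.217, 1.2, -1.198]
ft_force: [-0.7, -0.1, 1.0]
width: 25.6
```

```bash
python3 -c "
from h import *
st();d=cam('scene');crop(d,270,170,430,310,5,'pics/s3.png')"
```

```text
t 10.70 p [651.5  28.9   6.6] psi -89.20 down [-0.001  0.    -1.   ] q [0.03 0.75 1.65 0.   0.74 1.58] F [-0.7 -0.1  1. ] w 25.6
```

View pics/s3.png

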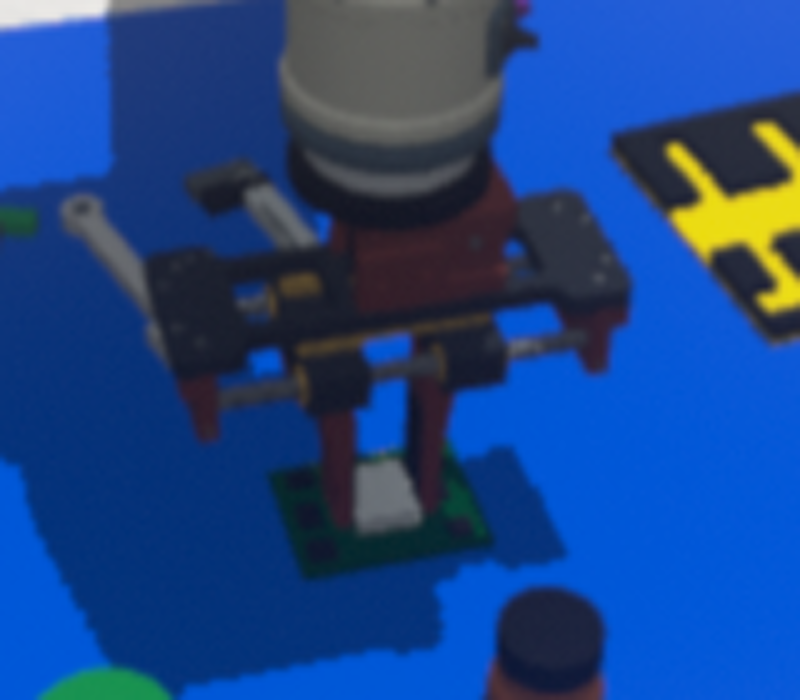

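{"method": "jog_arm", "body": {"steps": [{"dp":[0,0,0.15],"claw":0,"turn":[0,0,0]},{"dp":[0,0,0.3],"claw":0,"turn":[0,0,0]},{"dp":[0,0,0.5],"claw":0,"turn":[0,0,0]},{"dp":[0,0,0.68],"claw":0,"turn":[0,0,0]},{"dp":[0,0,0.68],"claw":0,"turn":[0,0,0]},{"dp":[0,0,0.68],"claw":0,"turn":[0,0,0]}]}}

```text
t: 11.25
ee_pos: [652.6, 28.9, 62.7]
orientation: [-1.214, 1.197, -1.2]
ft_force: [-0.2, 0.0, -1.8]
width: 25.6
```

{"method": "jog_arm", "body": {"steps": [{"dp":[-0.12,-0.21,0],"claw":0,"turn":[0,0,-0.005]},{"dp":[-0.24,-0.42,0],"claw":0,"turn":[0,0,-0.01]},{"dp":[-0.36,-0.63,0],"claw":0,"turn":[0,0,-0.015]},{"dp":[-0.48,-0.84,0],"claw":0,"turn":[0,0,-0.02]},{"dp":[-0.48,-0.84,0],"claw":0,"turn":[0,0,-0.02]}]}}

```text
t: 11.67
ee_pos: [611.6, -40.5, 61.8]
orientation: [-1.186, 1.248, -1.247]
ft_force: [0.1, 0.0, -1.9]
width: 25.6
```

{"method": "jog_arm", "body": {"steps": [{"dp":[-0.12,-0.21,0],"claw":0,"turn":[0,0,-0.005]},{"dp":[-0.24,-0.42,0],"claw":0,"turn":[0,0,-0.01]},{"dp":[-0.36,-0.63,0],"claw":0,"turn":[0,0,-0.015]},{"dp":[-0.48,-0.84,0],"claw":0,"turn":[0,0,-0.02]},{"dp":[-0.48,-0.84,0],"claw":0,"turn":[0,0,-0.02]}]}}

```text
t: 12.08
ee_pos: [571.4, -109.3, 61.0]
orientation: [-1.155, 1.297, -1.293]
ft_force: [-0.2, 0.2, -1.7]
width: 25.9
```

{"method": "jog_arm", "body": {"steps": [{"dp":[-0.12,-0.21,0],"claw":0,"turn":[0,0,-0.005]},{"dp":[-0.24,-0.42,0],"claw":0,"turn":[0,0,-0.01]},{"dp":[-0.36,-0.63,0],"claw":0,"turn":[0,0,-0.015]},{"dp":[-0.48,-0.84,0],"claw":0,"turn":[0,0,-0.02]},{"dp":[-0.48,-0.84,0],"claw":0,"turn":[0,0,-0.02]}]}}

```text
t: 12.5
ee_pos: [531.9, -177.8, 60.6]
orientation: [-1.122, 1.345, -1.339]
ft_force: [0.9, 0.0, -1.4]
width: 25.7
```

```bash
python3 -c "
from h import *
go(*fromH((-30,0)),60,-107.2)
d=cam('scene');cv2.imwrite('pics/s4.png',d['img'][...,::-1])"
```

```text
t 12.50 p [ 531.9 -177.8   60.6] psi -100.39 down [-0.005  0.    -1.   ] q [-0.34  0.57  1.86 -0.    0.72  1.41] F [ 0.9  0.  -1.4] w 25.7
delta mm [ -74.2 -132.4   -0.6] dp [-0.928 -1.655 -0.008] turn [-0.0002 -0.0015 -0.0378]
```

View pics/s4.png

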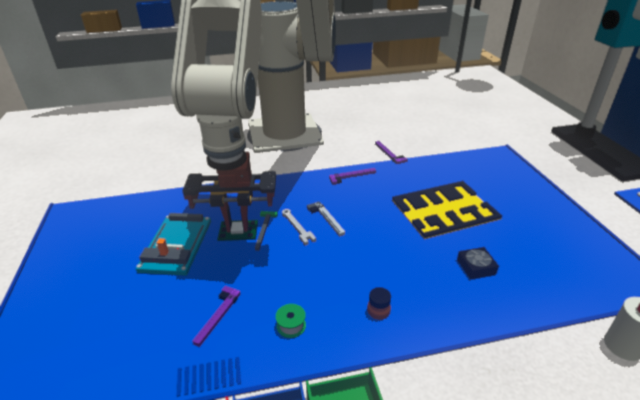

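{"method": "jog_arm", "body": {"steps": [{"dp":[-0.12,-0.21,0],"claw":0,"turn":[0,0,-0.005]},{"dp":[-0.24,-0.42,0],"claw":0,"turn":[0,0,-0.01]},{"dp":[-0.36,-0.63,0],"claw":0,"turn":[0,0,-0.015]},{"dp":[-0.46,-0.82,0],"claw":0,"turn":[0,0,-0.019]},{"dp":[-0.46,-0.82,0],"claw":0,"turn":[0,0,-0.019]}]}}

```text
t: 12.97
ee_pos: [496.0, -243.3, 60.6]
orientation: [-1.088, 1.388, -1.383]
ft_force: [0.8, 0.0, -1.2]
width: 25.4
```

{"method": "jog_arm", "body": {"steps": [{"dp":[-0.12,-0.21,0],"claw":0,"turn":[0,0,-0.005]},{"dp":[-0.24,-0.42,0],"claw":0,"turn":[0,0,-0.01]},{"dp":[-0.36,-0.63,0],"claw":0,"turn":[0,0,-0.015]},{"dp":[-0.46,-0.8,0],"claw":0,"turn":[0,0,-0.018]},{"dp":[-0.46,-0.8,0],"claw":0,"turn":[0,0,-0.018]},{"dp":[-0.46,-0.8,0],"claw":0,"turn":[0,0,-0.018]}]}}

```text
t: 13.47
ee_pos: [460.0, -306.7, 60.5]
orientation: [-1.056, 1.429, -1.423]
ft_force: [0.8, 1.2, -2.2]
width: 26.1
```

```bash
python3 -c "
from h import *
go(*fromH((-30,0)),30,-107.2)
"
```

```text
t 13.47 p [ 460.  -306.7   60.5] psi -107.08 down [-0.004  0.001 -1.   ] q [-0.61  0.56  1.88 -0.    0.71  1.26] F [ 0.8  1.2 -2.2] w 26.1
delta mm [ -2.2  -3.4 -30.5] dp [-0.028 -0.043 -0.381] turn [-0.0003 -0.0012 -0.0006]
```

{"method": "jog_arm", "body": {"steps": [{"dp":[-0.028,-0.043,-0.15],"claw":0,"turn":[0,-0.0012,-0.0006]},{"dp":[-0.028,-0.043,-0.37],"claw":0,"turn":[0,-0.0012,-0.0006]},{"dp":[-0.028,-0.043,-0.37],"claw":0,"turn":[0,-0.0012,-0.0006]},{"dp":[-0.028,-0.043,-0.37],"claw":0,"turn":[0,-0.0012,-0.0006]},{"dp":[-0.028,-0.043,-0.37],"claw":0,"turn":[0,-0.0012,-0.0006]}]}}

```text
t: 13.88
ee_pos: [458.5, -309.4, 31.2]
orientation: [-1.052, 1.426, -1.425]
ft_force: [-0.3, -0.6, -1.2]
width: 25.6
```

```bash
python3 -c "
from h import *
go(*fromH((-30,0)),22,-107.2)
d=cam('scene');crop(d,100,150,340,300,3.2,'pics/s5.png')
"
```

```text
t 13.88 p [ 458.5 -309.4   31.2] psi -107.12 down [ 0.     0.001 -1.   ] q [-0.62  0.61  1.88  0.    0.65  1.25] F [-0.3 -0.6 -1.2] w 25.6
delta mm [-0.8 -0.8 -9.2] dp [-0.01  -0.01  -0.115] turn [-0.0003  0.0001 -0.0005]
```

View pics/s5.png

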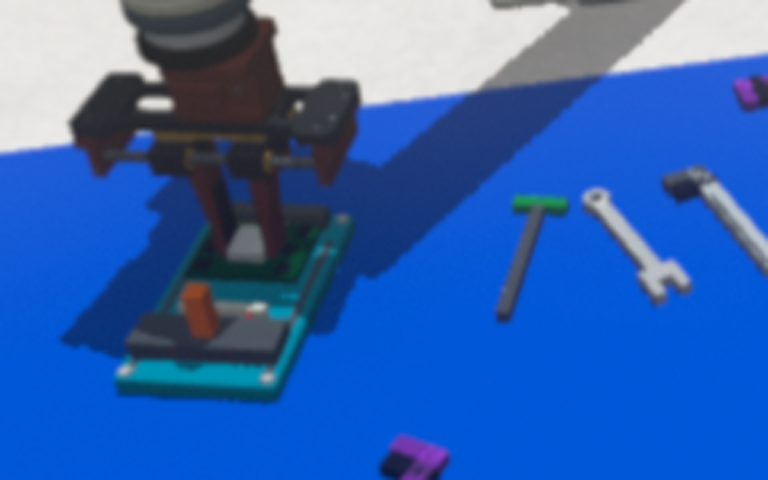

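Board is over the bed. Lower, release, rise.

{"method": "jog_arm", "body": {"steps": [{"dp":[-0.01,-0.01,-0.06],"claw":0,"turn":[0,0,0]},{"dp":[-0.01,-0.01,-0.115],"claw":0,"turn":[0,0,0]},{"dp":[-0.01,-0.01,-0.12],"claw":0,"turn":[0,0,0]},{"dp":[-0.01,-0.01,-0.12],"claw":0,"turn":[0,0,0]},{"dp":[-0.01,-0.01,-0.12],"claw":0.6,"turn":[0,0,0]},{"dp":[-0.01,-0.01,-0.12],"claw":0.6,"turn":[0,0,0]},{"dp":[-0.01,-0.01,-0.12],"claw":0.6,"turn":[0,0,0]},{"dp":[-0.01,-0.01,-0.12],"claw":0.6,"turn":[0,0,0]},{"dp":[-0.01,-0.01,-0.12],"claw":0.6,"turn":[0,0,0]}]}}

```text
t: 14.68
ee_pos: [457.9, -310.6, 22.0]
orientation: [-1.051, 1.426, -1.426]
ft_force: [-0.9, -0.5, -0.4]
width: 52.1
```

{"method": "jog_arm", "body": {"steps": [{"dp":[0,0,0.1],"claw":0.6,"turn":[0,0,0]},{"dp":[0,0,0.4],"claw":0.6,"turn":[0,0,0]},{"dp":[0,0,0.8],"claw":0.6,"turn":[0,0,0]},{"dp":[0,0,1],"claw":0.8,"turn":[0,0,0]},{"dp":[0,0,1],"claw":0.8,"turn":[0,0,0]}]}}

```text
t: 15.1
ee_pos: [460.0, -312.2, 106.2]
orientation: [-1.049, 1.419, -1.431]
ft_force: [0.8, -1.5, 0.3]
width: 62.7
```

```bash
python3 -c "
from h import *
go(*fromH((55.5,0)),110,-17.2)
d=cam('scene');crop(d,100,150,340,300,3.2,'pics/s6.png')
"
```

```text
t 15.10 p [ 460.  -312.2  106.2] psi -107.14 down [ 0.007 -0.004 -1.   ] q [-0.62  0.48  1.86  0.    0.79  1.25] F [ 0.8 -1.5  0.3] w 62.7
delta mm [ 79.4 -23.2   3.8] dp [ 0.992 -0.29   0.048] turn [-0.0008  0.0025  0.4996]
```

View pics/s6.png

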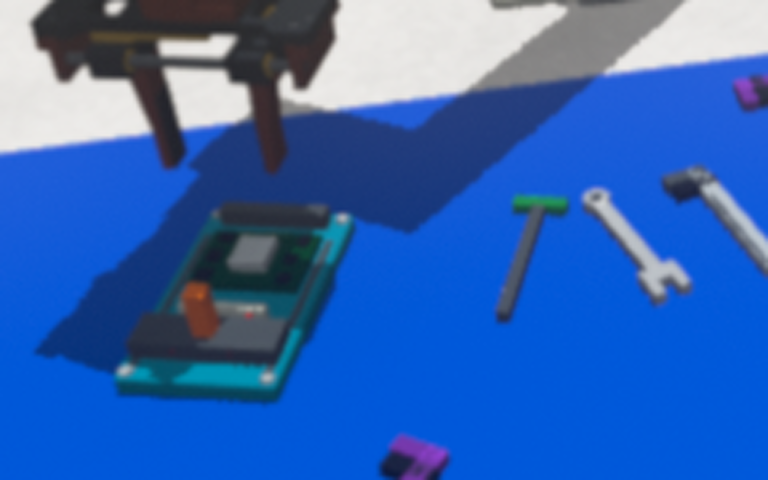

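{"method": "jog_arm", "body": {"steps": [{"dp":[0.25,-0.07,0.05],"claw":1,"turn":[0,0,0.25]},{"dp":[0.5,-0.15,0.05],"claw":1,"turn":[0,0,0.25]},{"dp":[0.5,-0.15,0.05],"claw":1,"turn":[0,0,0.25]},{"dp":[0.5,-0.15,0.05],"claw":1,"turn":[0,0,0.25]},{"dp":[0.5,-0.15,0.05],"claw":1,"turn":[0,0,0.25]},{"dp":[0.5,-0.15,0.05],"claw":1,"turn":[0,0,0.25]},{"dp":[0.5,-0.15,0.05],"claw":1,"turn":[0,0,0.25]},{"dp":[0.5,-0.15,0.05],"claw":1,"turn":[0,0,0.25]}]}}

```text
t: 15.82
ee_pos: [498.3, -322.9, 107.0]
orientation: [-1.397, 0.842, -0.843]
ft_force: [0.1, -0.1, 0.0]
width: 88.0
```

{"method": "jog_arm", "body": {"steps": [{"dp":[0.25,-0.07,0],"claw":1,"turn":[0,0,0.25]},{"dp":[0.5,-0.15,0],"claw":1,"turn":[0,0,0.25]},{"dp":[0.5,-0.15,0],"claw":1,"turn":[0,0,0.25]},{"dp":[0.5,-0.15,0],"claw":1,"turn":[0,0,0.25]},{"dp":[0.5,-0.15,0],"claw":1,"turn":[0,0,0.25]},{"dp":[0.5,-0.15,0],"claw":1,"turn":[0,0,0.25]},{"dp":[0.5,-0.15,0],"claw":1,"turn":[0,0,0.25]},{"dp":[0.5,-0.15,0],"claw":1,"turn":[0,0,0.25]}]}}

```text
t: 16.48
ee_pos: [537.7, -334.6, 105.9]
orientation: [-1.553, 0.236, -0.232]
ft_force: [0.3, 0.0, 0.9]
width: 87.6
```

```bash
python3 -c "
from h import *
go(538.9,-335.0,42,-17.2)
"
```

```text
t 16.48 p [ 537.7 -334.6  105.9] psi -17.08 down [-0.002  0.005 -1.   ] q [-0.58  0.58  1.68  0.    0.89 -0.28] F [0.3 0.  0.9] w 87.6
delta mm [  1.2  -0.4 -63.9] dp [ 0.015 -0.005 -0.799] turn [-0.0016 -0.0005 -0.0007]
```

{"method": "jog_arm", "body": {"steps": [{"dp":[0.015,-0.005,-0.3],"claw":1,"turn":[-0.0016,-0.0005,-0.0007]},{"dp":[0.015,-0.005,-0.6],"claw":0.6,"turn":[-0.0016,-0.0005,-0.0007]},{"dp":[0.015,-0.005,-0.79],"claw":0.5,"turn":[-0.0016,-0.0005,-0.0007]},{"dp":[0.015,-0.005,-0.79],"claw":0.3,"turn":[-0.0016,-0.0005,-0.0007]},{"dp":[0.015,-0.005,-0.79],"claw":0.3,"turn":[-0.0016,-0.0005,-0.0007]}]}}

```text
t: 16.9
ee_pos: [538.1, -334.5, 41.7]
orientation: [-1.557, 0.239, -0.235]
ft_force: [-0.0, 0.5, 0.6]
width: 64.8
```

{"method": "jog_arm", "body": {"steps": [{"dp":[0,0,0],"claw":0,"turn":[0,0,0]},{"dp":[0,0,0],"claw":0,"turn":[0,0,0]},{"dp":[0,0,0],"claw":0,"turn":[0,0,0]},{"dp":[0,0,0],"claw":0,"turn":[0,0,0]},{"dp":[0,0,0],"claw":0,"turn":[0,0,0]},{"dp":[0,0,0],"claw":0,"turn":[0,0,0]},{"dp":[0,0,0],"claw":0,"turn":[0,0,0]},{"dp":[0,0,0],"claw":0,"turn":[0,0,0]},{"dp":[0,0,0],"claw":0,"turn":[0,0,0]},{"dp":[0,0,0],"claw":0,"turn":[0,0,0]}]}}

```text
t: 17.73
ee_pos: [539.1, -334.9, 42.0]
orientation: [-1.557, 0.237, -0.237]
ft_force: [4.6, -0.4, -1.1]
width: 14.1
```

```bash
python3 -c "
from h import *
o,_=st();print(inH(o['ee_pos']));go(*fromH((20,0)),42,-17.2)
"
```

```text
t 17.73 p [ 539.1 -334.9   42. ] psi -17.31 down [-0.     0.001 -1.   ] q [-0.57  0.67  1.69  0.    0.77 -0.27] F [ 4.6 -0.4 -1.1] w 14.1
[55.07860112  0.40002791]
t 17.73 p [ 539.1 -334.9   42. ] psi -17.31 down [-0.     0.001 -1.   ] q [-0.57  0.67  1.69  0.    0.77 -0.27] F [ 4.6 -0.4 -1.1] w 14.1
delta mm [-33.6  10.    0. ] dp [-0.42   0.125  0.   ] turn [-0.0002 -0.0001  0.0006]
```

{"method": "jog_arm", "body": {"steps": [{"dp":[-0.06,0.018,0],"claw":0,"turn":[0,0,0]},{"dp":[-0.12,0.036,0],"claw":0,"turn":[0,0,0]},{"dp":[-0.18,0.054,0],"claw":0,"turn":[0,0,0]},{"dp":[-0.23,0.069,0],"claw":0,"turn":[0,0,0]},{"dp":[-0.27,0.081,0],"claw":0,"turn":[0,0,0]},{"dp":[-0.31,0.093,0],"claw":0,"turn":[0,0,0]},{"dp":[-0.34,0.102,0],"claw":0,"turn":[0,0,0]},{"dp":[-0.37,0.111,0],"claw":0,"turn":[0,0,0]},{"dp":[-0.4,0.12,0],"claw":0,"turn":[0,0,0]},{"dp":[-0.4,0.12,0],"claw":0,"turn":[0,0,0]},{"dp":[-0.4,0.12,0],"claw":0,"turn":[0,0,0]}]}}

```text
t: 18.65
ee_pos: [508.1, -325.3, 42.0]
orientation: [-1.557, 0.236, -0.238]
ft_force: [6.4, 0.4, -3.5]
width: 13.8
```

```bash
python3 -c "
from h import *
o,_=st();print(inH(o['ee_pos']));go(*fromH((15,0)),42,-17.2)
d=cam('top');crop(d,400,150,490,260,5,'pics/t7.png')
"
```

```text
t 18.65 p [ 508.1 -325.3   42. ] psi -17.32 down [ 0.002  0.    -1.   ] q [-0.59  0.64  1.77  0.    0.73 -0.29] F [ 6.4  0.4 -3.5] w 13.8
[22.61989926  0.37387842]
t 18.65 p [ 508.1 -325.3   42. ] psi -17.32 down [ 0.002  0.    -1.   ] q [-0.59  0.64  1.77  0.    0.73 -0.29] F [ 6.4  0.4 -3.5] w 13.8
delta mm [-7.4  1.9 -0. ] dp [-0.092  0.024 -0.   ] turn [-0.      0.0005  0.0007]
```

View pics/t7.png

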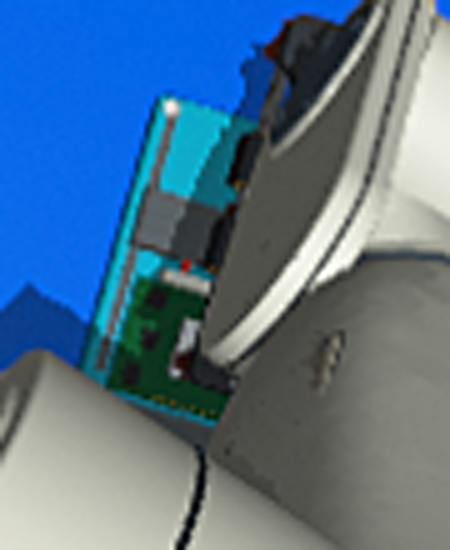

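{"method": "jog_arm", "body": {"steps": [{"dp":[-0.02,0.006,0],"claw":0,"turn":[0,0,0]},{"dp":[-0.04,0.012,0],"claw":0,"turn":[0,0,0]},{"dp":[-0.06,0.018,0],"claw":0,"turn":[0,0,0]},{"dp":[-0.075,0.022,0],"claw":0,"turn":[0,0,0]},{"dp":[-0.09,0.026,0],"claw":0,"turn":[0,0,0]},{"dp":[-0.09,0.026,0],"claw":0,"turn":[0,0,0]},{"dp":[-0.09,0.026,0],"claw":0,"turn":[0,0,0]}]}}

```text
t: 19.28
ee_pos: [502.4, -323.6, 42.0]
orientation: [-1.558, 0.234, -0.241]
ft_force: [8.1, -0.5, -5.1]
width: 13.8
```

```bash
python3 -c "
from h import *
o,_=st();print(inH(o['ee_pos']),o['ft_force'][:2]@[.9554,-.2953]);go(*fromH((15,0)),42,-17.2)
"
```

```text
t 19.28 p [ 502.4 -323.6   42. ] psi -17.32 down [ 0.004 -0.001 -1.   ] q [-0.59  0.63  1.78  0.    0.72 -0.29] F [ 8.1 -0.5 -5.1] w 13.8
[16.6127915   0.34086165] 7.886593478235187
t 19.28 p [ 502.4 -323.6   42. ] psi -17.32 down [ 0.004 -0.001 -1.   ] q [-0.59  0.63  1.78  0.    0.72 -0.29] F [ 8.1 -0.5 -5.1] w 13.8
delta mm [-1.6  0.2 -0. ] dp [-0.021  0.002 -0.   ] turn [0.0003 0.0013 0.0007]
```

{"method": "jog_arm", "body": {"steps": [{"dp":[-0.02,0.006,0],"claw":0,"turn":[0,0,0]},{"dp":[-0.037,0.0115,0],"claw":0,"turn":[0,0,0]},{"dp":[-0.037,0.0115,0],"claw":0,"turn":[0,0,0]},{"dp":[-0.037,0.0115,0],"claw":0,"turn":[0,0,0]},{"dp":[-0.037,0.0115,0],"claw":0,"turn":[0,0,0]}]}}

```text
t: 19.7
ee_pos: [501.1, -323.1, 42.0]
orientation: [-1.559, 0.232, -0.243]
ft_force: [9.5, -1.9, -6.8]
width: 13.7
```

```bash
python3 -c "
from h import *
o,_=st();print(inH(o['ee_pos']),o['ft_force'][:2]@[.9554,-.2953]);go(*fromH((15,0)),42,-17.2)
"
```

```text
t 19.70 p [ 501.1 -323.1   42. ] psi -17.32 down [ 0.007 -0.002 -1.   ] q [-0.59  0.63  1.79  0.    0.71 -0.29] F [ 9.5 -1.9 -6.8] w 13.7
[15.24535492  0.37700272] 9.588276702202783
t 19.70 p [ 501.1 -323.1   42. ] psi -17.32 down [ 0.007 -0.002 -1.   ] q [-0.59  0.63  1.79  0.    0.71 -0.29] F [ 9.5 -1.9 -6.8] w 13.7
delta mm [-0.3 -0.3 -0. ] dp [-0.004 -0.004 -0.   ] turn [0.0007 0.0022 0.0007]
```

{"method": "jog_arm", "body": {"steps": [{"dp":[0,0,0],"claw":0,"turn":[0,0,0]},{"dp":[0,0,0],"claw":0,"turn":[0,0,0]},{"dp":[0,0,0],"claw":0.5,"turn":[0,0,0]},{"dp":[0,0,0],"claw":0.5,"turn":[0,0,0]},{"dp":[0,0,0],"claw":0.5,"turn":[0,0,0]},{"dp":[0,0,0],"claw":0.5,"turn":[0,0,0]},{"dp":[0,0,0],"claw":0.5,"turn":[0,0,0]}]}}

```text
t: 20.28
ee_pos: [500.8, -323.0, 42.0]
orientation: [-1.559, 0.232, -0.243]
ft_force: [-0.1, -0.5, -0.2]
width: 42.4
```

{"method": "jog_arm", "body": {"steps": [{"dp":[0,0,0.4],"claw":0.5,"turn":[0,0,0]},{"dp":[0,0,0.8],"claw":0.5,"turn":[0,0,0]},{"dp":[0,0,1],"claw":0.6,"turn":[0,0,0]},{"dp":[0,0,1],"claw":0.6,"turn":[0,0,0]}]}}

```text
t: 20.62
ee_pos: [502.8, -324.4, 125.9]
orientation: [-1.562, 0.228, -0.247]
ft_force: [-0.2, 0.4, -0.1]
width: 51.9
```

{"method": "jog_arm", "body": {"steps": [{"dp":[-0.5,1,0.2],"claw":0.6,"turn":[0,0,0.1]},{"dp":[-0.5,1,0.2],"claw":0.6,"turn":[0,0,0.1]},{"dp":[-0.5,1,0.2],"claw":0.6,"turn":[0,0,0.1]},{"dp":[-0.5,1,0.2],"claw":0.6,"turn":[0,0,0.1]}]}}

```text
t: 20.95
ee_pos: [461.0, -242.3, 141.5]
orientation: [-1.571, -0.021, 0.003]
ft_force: [-0.5, 0.7, -0.1]
width: 52.7
```

{"method": "jog_arm", "body": {"steps": [{"dp":[-0.4,1,0.2],"claw":0.6,"turn":[0,0,0.1]},{"dp":[-0.4,1,0.2],"claw":0.6,"turn":[0,0,0.1]},{"dp":[-0.4,1,0.2],"claw":0.6,"turn":[0,0,0.1]},{"dp":[-0.4,1,0.2],"claw":0.6,"turn":[0,0,0.1]}]}}

```text
t: 21.28
ee_pos: [428.5, -161.2, 157.2]
orientation: [-1.554, -0.269, 0.252]
ft_force: [-0.0, -0.4, -0.1]
width: 52.2
```

```bash
python3 - <<'E'
from h import *
st()
d=cam('top');crop(d,400,150,490,260,5,'pics/t8.png');e=cam('scene');crop(e,120,180,260,290,5,'pics/s8.png')
m,im=mask(d);mg,_=mask(d,85,1)
r=box(d,comp(mg,(430,180)),(15,0,0,15),(180,110));print("holder",r)
hsv=cv2.cvtColor(im.astype(np.uint8),cv2.COLOR_RGB2HSV)
o=((hsv[...,0]>8)&(hsv[...,0]<22)&(hsv[...,1]>180)&(hsv[...,2]>200)).astype(np.uint8);o[:,:420*6]=0;o[:,480*6:]=0;o[:160*6]=0;o[250*6:]=0
v,u=np.nonzero(o);p=ray(d,up2px(np.c_[u,v]),65);b=cv2.minAreaRect(p[:,:2].astype(np.float32));print("post",b,inH(b[0]))
E
```

```text
t 21.28 p [ 428.5 -161.2  157.2] psi 19.00 down [ 0.01   0.003 -1.   ] q [-0.39  0.28  2.05  0.01  0.81 -0.73] F [-0.  -0.4 -0.1] w 52.2Traceback (most recent call last):
  File "<stdin>", line 5, in <module>
  File "h.py", line 42, in box
    f=cv2.fitLine(q.astype(np.float32),cv2.DIST_HUBER,0,.01,.01).ravel();v=f[:2]*np.sign(f[:2]@t)
      ~~~~~~~~~~~^^^^^^^^^^^^^^^^^^^^^^^^^^^^^^^^^^^^^^^^^^^^^^^
cv2.error: OpenCV(4.12.0) /io/opencv/modules/imgproc/src/linefit.cpp:50: error: (-215:Assertion failed) count > 0 in function 'fitLine2D_wods'
```

View pics/t8.png

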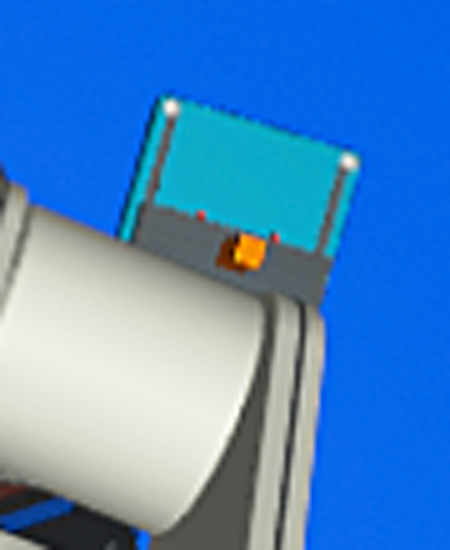

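View pics/s8.png

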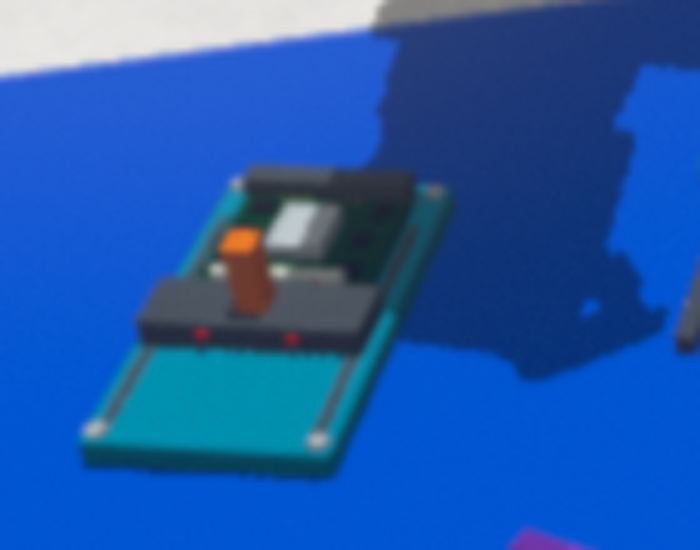

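```bash
python3 - <<'E'
from h import *
d=cam('top');e=cam('scene')
m,im=mask(d)
hsv=cv2.cvtColor(im.astype(np.uint8),cv2.COLOR_RGB2HSV)
o=((hsv[...,0]>8)&(hsv[...,0]<22)&(hsv[...,1]>180)&(hsv[...,2]>200)).astype(np.uint8);o[:,:420*6]=0;o[:,480*6:]=0;o[:160*6]=0;o[250*6:]=0
v,u=np.nonzero(o);p=ray(d,up2px(np.c_[u,v]),65);b=cv2.minAreaRect(p[:,:2].astype(np.float32));print("post",b,inH(b[0]))
a=cv2.resize(d['img'][60:310,80:570,::-1],None,fx=1.25,fy=1.25);b=cv2.resize(e['img'][140:360,120:520,::-1],None,fx=1.25,fy=1.25)
w=max(a.shape[1],b.shape[1]);a=cv2.copyMakeBorder(a,0,0,0,w-a.shape[1],0);b=cv2.copyMakeBorder(b,0,0,0,w-b.shape[1],0)
cv2.imwrite('pics/b9.png',np.vstack([a,b]))
E
```

```text
post ((501.12628173828125, -323.5442199707031), (13.399225234985352, 13.35898494720459), 70.53787231445312) [1.54114656e+01 6.03123068e-03]
```

View pics/b9.png

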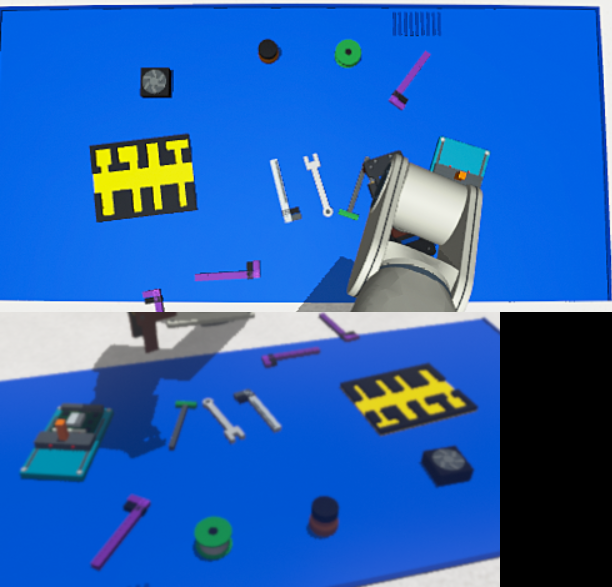

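```bash
python3 - <<'E'
from h import *
d=cam('top');e=cam('scene')
for c,n,z in ((d,'top',7),(e,'scene',6)):
    m,im=mask(c)
    for k,P in dict(spanner=(485,-43,8),hexkey=(482,-122,8),caliper=(474,36,8)).items():
        if n=='top' and k=='hexkey': continue
        px=proj(c,P)[0]
        Cn,v,L,pr=tool(c,comp(m,px),z=z,lo=-40,hi=20);print(n,k,Cn.round(1),np.degrees(np.arctan2(v[1],v[0])).round(1),round(L,1))
go(482.3,-121.9,60,71.3)
E
```

```text
top spanner [485.2 -43.1] 17.7 132.5
top caliper [474.5  36.1] 13.9 132.6
scene spanner [483.5 -44. ] 17.6 141.2
scene hexkey [ 482.1 -122.6] -18.9 138.2
scene caliper [473.2  35.5] 14.8 140.9
t 21.58 p [ 429.6 -163.3  157.1] psi 18.74 down [ 0.011  0.003 -1.   ] q [-0.39  0.28  2.04  0.01  0.81 -0.73] F [ 0.4 -0.5 -0. ] w 52.8
delta mm [ 52.7  41.4 -97.1] dp [ 0.658  0.518 -1.214] turn [-0.0024  0.0029  0.292 ]
```

{"method": "jog_arm", "body": {"steps": [{"dp":[0.3,0.25,-0.2],"claw":0.6,"turn":[-0.0024,0.0029,0.292]},{"dp":[0.658,0.518,-0.4],"claw":0.6,"turn":[-0.0024,0.0029,0.292]},{"dp":[0.658,0.518,-0.6],"claw":0.6,"turn":[-0.0024,0.0029,0.292]},{"dp":[0.658,0.518,-0.9],"claw":0.6,"turn":[-0.0024,0.0029,0.292]},{"dp":[0.658,0.518,-0.9],"claw":0.6,"turn":[-0.0024,0.0029,0.292]},{"dp":[0.658,0.518,-0.9],"claw":0.6,"turn":[-0.0024,0.0029,0.292]},{"dp":[0.658,0.518,-0.9],"claw":0.6,"turn":[-0.0024,0.0029,0.292]},{"dp":[0.658,0.518,-0.9],"claw":0.6,"turn":[-0.0024,0.0029,0.292]},{"dp":[0.658,0.518,-0.9],"claw":0.6,"turn":[-0.0024,0.0029,0.292]},{"dp":[0.658,0.518,-0.9],"claw":0.6,"turn":[-0.0024,0.0029,0.292]}]}}

```text
t: 22.42
ee_pos: [482.5, -122.4, 84.8]
orientation: [-1.347, -0.963, 0.963]
ft_force: [0.1, 0.1, -1.3]
width: 52.4
```

```bash
python3 -c "
from h import *
go(482.3,-121.9,22,71.3)
"
```

```text
t 22.42 p [ 482.5 -122.4   84.8] psi 71.11 down [-0.  0. -1.] q [-0.27  0.46  1.99  0.    0.69 -1.51] F [ 0.1  0.1 -1.3] w 52.4
delta mm [ -0.2   0.5 -62.8] dp [-0.003  0.007 -0.785] turn [-0.     -0.0001  0.001 ]
```

{"method": "jog_arm", "body": {"steps": [{"dp":[-0.003,0.007,-0.3],"claw":0.6,"turn":[0,0,0.001]},{"dp":[-0.003,0.007,-0.6],"claw":0.6,"turn":[0,0,0.001]},{"dp":[-0.003,0.007,-0.8],"claw":0.6,"turn":[0,0,0.001]},{"dp":[-0.003,0.007,-0.8],"claw":0.6,"turn":[0,0,0.001]},{"dp":[-0.003,0.007,-0.8],"claw":0.6,"turn":[0,0,0.001]}]}}

```text
t: 22.83
ee_pos: [481.7, -122.0, 20.2]
orientation: [-1.345, -0.963, 0.965]
ft_force: [0.1, 0.2, -0.6]
width: 52.4
```

```bash
python3 -c "
from h import *
go(482.3,-121.9,3,71.3)
"
```

```text
t 22.83 p [ 481.7 -122.    20.2] psi 71.20 down [-0.002  0.001 -1.   ] q [-0.27  0.58  2.01 -0.    0.56 -1.51] F [ 0.1  0.2 -0.6] w 52.4
delta mm [  0.6   0.1 -17.2] dp [ 0.007  0.001 -0.216] turn [-0.0002 -0.0007  0.0006]
```

{"method": "jog_arm", "body": {"steps": [{"dp":[0.007,0,-0.1],"claw":0.6,"turn":[0,-0.0007,0]},{"dp":[0.007,0,-0.21],"claw":0.6,"turn":[0,-0.0007,0]},{"dp":[0.007,0,-0.21],"claw":0.3,"turn":[0,-0.0007,0]},{"dp":[0.007,0,-0.21],"claw":0,"turn":[0,-0.0007,0]},{"dp":[0.007,0,-0.21],"claw":0,"turn":[0,-0.0007,0]},{"dp":[0.007,0,-0.21],"claw":0,"turn":[0,-0.0007,0]},{"dp":[0.007,0,-0.21],"claw":0,"turn":[0,-0.0007,0]},{"dp":[0.007,0,-0.21],"claw":0,"turn":[0,-0.0007,0]},{"dp":[0.007,0,-0.21],"claw":0,"turn":[0,-0.0007,0]},{"dp":[0.007,0,-0.21],"claw":0,"turn":[0,-0.0007,0]},{"dp":[0.007,0,-0.21],"claw":0,"turn":[0,-0.0007,0]}]}}

```text
t: 23.75
ee_pos: [482.5, -122.0, 3.6]
orientation: [-1.346, -0.965, 0.964]
ft_force: [-0.2, 0.2, 2.9]
width: 9.7
```

```bash
python3 -c "
from h import *
print(fromT((0,-78)),np.degrees(ta)-90)
go(*fromT((0,-78)),80,np.degrees(ta)-90)
"
```

```text
[510.54660338 244.58642003] -82.9698078537448
t 23.75 p [ 482.5 -122.     3.6] psi 71.20 down [ 0.     0.001 -1.   ] q [-0.27  0.61  2.01  0.    0.52 -1.52] F [-0.2  0.2  2.9] w 9.7
delta mm [ 28.1 366.6  76.4] dp [0.351 4.582 0.954] turn [ 1.000e-04  3.000e-04 -8.565e-01]
```

{"method": "jog_arm", "body": {"steps": [{"dp":[0,0,0.15],"claw":0,"turn":[0,0,0]},{"dp":[0,0,0.35],"claw":0,"turn":[0,0,0]},{"dp":[0,0,0.6],"claw":0,"turn":[0,0,0]},{"dp":[0,0,0.7],"claw":0,"turn":[0,0,0]},{"dp":[0,0,0.7],"claw":0,"turn":[0,0,0]}]}}

```text
t: 24.17
ee_pos: [483.9, -122.4, 61.8]
orientation: [-1.35, -0.967, 0.962]
ft_force: [0.3, -0.5, -1.5]
width: 9.6
```

{"method": "jog_arm", "body": {"steps": [{"dp":[0.015,0.2,0],"claw":0,"turn":[0,0,-0.035]},{"dp":[0.03,0.4,0],"claw":0,"turn":[0,0,-0.07]},{"dp":[0.045,0.6,0],"claw":0,"turn":[0,0,-0.105]},{"dp":[0.06,0.8,0],"claw":0,"turn":[0,0,-0.14]},{"dp":[0.07,0.92,0],"claw":0,"turn":[0,0,-0.17]},{"dp":[0.07,0.92,0],"claw":0,"turn":[0,0,-0.17]}]}}

```text
t: 24.67
ee_pos: [489.0, -47.3, 61.2]
orientation: [-1.502, -0.554, 0.552]
ft_force: [0.1, -0.2, -0.2]
width: 9.5
```

{"method": "jog_arm", "body": {"steps": [{"dp":[0.015,0.2,0],"claw":0,"turn":[0,0,-0.035]},{"dp":[0.03,0.4,0],"claw":0,"turn":[0,0,-0.07]},{"dp":[0.045,0.6,0],"claw":0,"turn":[0,0,-0.105]},{"dp":[0.06,0.8,0],"claw":0,"turn":[0,0,-0.14]},{"dp":[0.07,0.92,0],"claw":0,"turn":[0,0,-0.17]},{"dp":[0.07,0.92,0],"claw":0,"turn":[0,0,-0.17]}]}}

```text
t: 25.17
ee_pos: [494.6, 27.1, 60.8]
orientation: [-1.569, -0.137, 0.136]
ft_force: [-0.7, 0.2, -2.0]
width: 10.1
```

{"method": "jog_arm", "body": {"steps": [{"dp":[0.015,0.2,0],"claw":0,"turn":[0,0,-0.035]},{"dp":[0.03,0.4,0],"claw":0,"turn":[0,0,-0.07]},{"dp":[0.045,0.6,0],"claw":0,"turn":[0,0,-0.105]},{"dp":[0.06,0.8,0],"claw":0,"turn":[0,0,-0.14]},{"dp":[0.07,0.92,0],"claw":0,"turn":[0,0,-0.17]},{"dp":[0.07,0.92,0],"claw":0,"turn":[0,0,-0.17]}]}}

```text
t: 25.67
ee_pos: [500.4, 101.1, 60.5]
orientation: [-1.555, 0.281, -0.28]
ft_force: [0.2, -0.3, -0.6]
width: 9.3
```

{"method": "jog_arm", "body": {"steps": [{"dp":[0.015,0.2,0],"claw":0,"turn":[0,0,-0.035]},{"dp":[0.03,0.4,0],"claw":0,"turn":[0,0,-0.07]},{"dp":[0.045,0.6,0],"claw":0,"turn":[0,0,-0.105]},{"dp":[0.06,0.8,0],"claw":0,"turn":[0,0,-0.14]},{"dp":[0.07,0.92,0],"claw":0,"turn":[0,0,-0.17]},{"dp":[0.07,0.92,0],"claw":0,"turn":[0,0,-0.17]}]}}

```text
t: 26.17
ee_pos: [506.4, 174.9, 60.3]
orientation: [-1.46, 0.694, -0.692]
ft_force: [-0.3, 0.3, -0.7]
width: 9.9
```

```bash
python3 -c "
from h import *
go(*fromT((0,-78)),60,np.degrees(ta)-90)
d=cam('scene');crop(d,240,130,540,320,2.6,'pics/s10.png')
"
```

```text
t 26.17 p [506.4 174.9  60.3] psi -50.86 down [-0.002 -0.002 -1.   ] q [ 0.31  0.54  1.92 -0.    0.69  1.2 ] F [-0.3  0.3 -0.7] w 9.9
delta mm [ 4.1 69.7 -0.3] dp [ 0.051  0.872 -0.004] turn [ 0.0004 -0.0008 -0.1784]
```

View pics/s10.png

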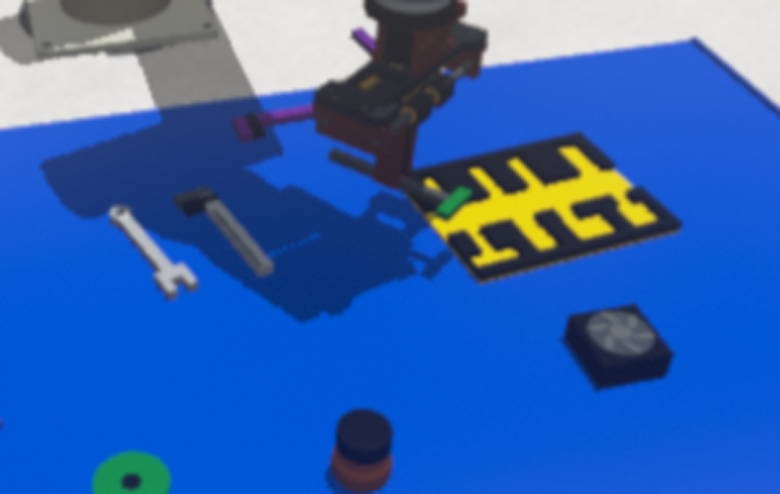

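{"method": "jog_arm", "body": {"steps": [{"dp":[0.01,0.22,0],"claw":0,"turn":[0,0,-0.04]},{"dp":[0.025,0.44,0],"claw":0,"turn":[0,0,-0.08]},{"dp":[0.035,0.66,0],"claw":0,"turn":[0,0,-0.12]},{"dp":[0.051,0.87,0],"claw":0,"turn":[0,-0.0008,-0.1784]},{"dp":[0.051,0.87,0],"claw":0,"turn":[0,-0.0008,-0.1784]},{"dp":[0.051,0.87,0],"claw":0,"turn":[0,-0.0008,-0.1784]},{"dp":[0.051,0.87,0],"claw":0,"turn":[0,-0.0008,-0.1784]}]}}

```text
t: 26.8
ee_pos: [509.9, 242.4, 60.0]
orientation: [-1.271, 1.112, -1.111]
ft_force: [0.1, -1.1, -0.7]
width: 9.6
```

```bash
python3 -c "
from h import *
go(*fromT((0,-78)),26,np.degrees(ta)-90)
"
```

```text
t 26.80 p [509.9 242.4  60. ] psi -82.41 down [-0.002 -0.002 -1.   ] q [ 0.42  0.57  1.85 -0.    0.72  1.86] F [ 0.1 -1.1 -0.7] w 9.6
delta mm [  0.6   2.2 -34. ] dp [ 0.008  0.028 -0.425] turn [ 0.0005 -0.0006 -0.0031]
```

{"method": "jog_arm", "body": {"steps": [{"dp":[0.008,0.03,-0.2],"claw":0,"turn":[0.0005,-0.0006,-0.0031]},{"dp":[0.008,0.03,-0.425],"claw":0,"turn":[0.0005,-0.0006,-0.0031]},{"dp":[0.008,0.03,-0.425],"claw":0,"turn":[0.0005,-0.0006,-0.0031]},{"dp":[0.008,0.03,-0.425],"claw":0,"turn":[0.0005,-0.0006,-0.0031]},{"dp":[0.008,0.03,-0.425],"claw":0,"turn":[0.0005,-0.0006,-0.0031]}]}}

```text
t: 27.22
ee_pos: [510.8, 244.1, 26.4]
orientation: [-1.266, 1.117, -1.117]
ft_force: [-0.3, 0.6, -0.9]
width: 9.7
```

```bash
python3 -c "
from h import *
go(*fromT((0,-78)),15,np.degrees(ta)-90)
d=cam('scene');crop(d,340,150,520,260,4.4,'pics/s11.png')
d=cam('top');crop(d,140,150,300,260,4.4,'pics/t11.png')
"
```

```text
t 27.22 p [510.8 244.1  26.4] psi -82.89 down [-0. -0. -1.] q [ 0.42  0.63  1.86 -0.    0.66  1.87] F [-0.3  0.6 -0.9] w 9.7
delta mm [ -0.2   0.5 -11.4] dp [-0.003  0.006 -0.142] turn [ 0.0001 -0.     -0.0005]
```

View pics/s11.png

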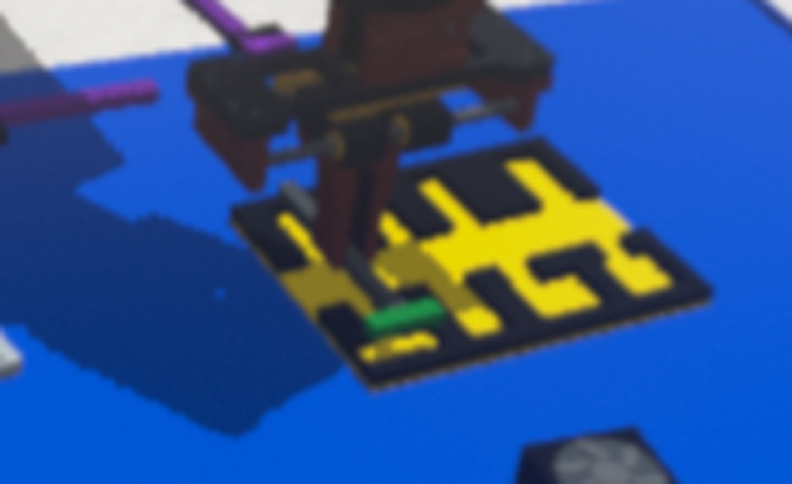

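View pics/t11.png

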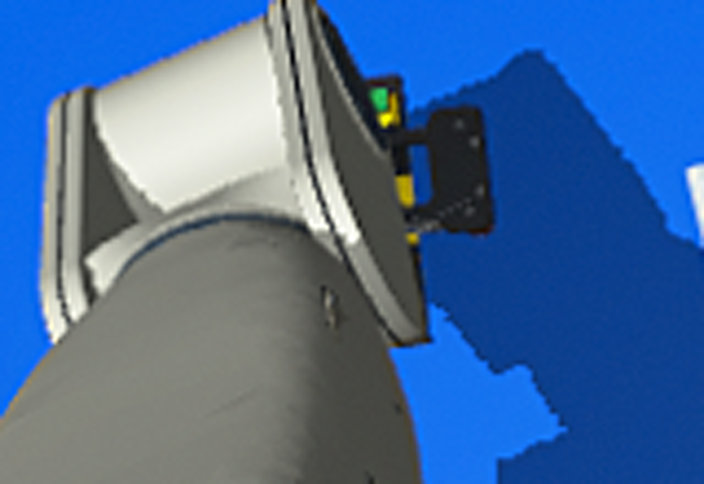

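```bash
cat >> h.py <<'E'
def inT(p): q=np.array(p)[...,:2]-Tr;c,s=np.cos(ta),np.sin(ta);return np.stack([c*q[...,0]+s*q[...,1],-s*q[...,0]+c*q[...,1]],-1)
E
python3 - <<'E'
from h import *
o=ctrl.get_obs();print(inT(o['ee_pos']))
zt=o['ee_pos'][2]-3.6+10
for n in('scene','top'):
    d=cam(n);m,im=mask(d);hsv=cv2.cvtColor(im.astype(np.uint8),cv2.COLOR_RGB2HSV)
    g=((hsv[...,0]>55)&(hsv[...,0]<80)&(hsv[...,1]>120)&(hsv[...,2]>(60 if n=='scene' else 60))).astype(np.uint8)
    k=proj(d,[*fromT((60,-78)),zt])[0];w=np.zeros_like(g);x,y=(k*S).astype(int);w[y-12*S:y+12*S,x-16*S:x+16*S]=1;g*=w
    v,u=np.nonzero(g);p=inT(ray(d,up2px(np.c_[u,v]),zt));print(n,len(p),np.percentile(p,[1,99],axis=0).round(1))
E
```

```text
[  0.60962681 -78.03359203]
scene 3526 [[  53.4 -101.7]
 [  73.1  -58.8]]
top 703 [[ 56.4 -99.3]
 [ 69.1 -88.5]]
```

{"method": "jog_arm", "body": {"steps": [{"dp":[-0.01,0.005,-0.07],"claw":0,"turn":[0,0,0]},{"dp":[-0.01,0.005,-0.14],"claw":0,"turn":[0,0,0]},{"dp":[-0.01,0.005,-0.19],"claw":0,"turn":[0,0,0]},{"dp":[-0.01,0.005,-0.23],"claw":0,"turn":[0,0,0]},{"dp":[-0.01,0.005,-0.23],"claw":0,"turn":[0,0,0]},{"dp":[-0.01,0.005,-0.23],"claw":0,"turn":[0,0,0]}]}}

```text
t: 27.92
ee_pos: [510.1, 245.1, 8.0]
orientation: [-1.265, 1.117, -1.118]
ft_force: [0.6, -0.8, -0.8]
width: 9.7
```

```bash
python3 -c "
from h import *
go(*fromT((0,-78)),7.5,np.degrees(ta)-90)
d=cam('scene');crop(d,340,150,520,260,4.4,'pics/s12.png')
"
```

```text
t 27.92 p [510.1 245.1   8. ] psi -82.93 down [ 0.001  0.    -1.   ] q [ 0.43  0.66  1.86 -0.    0.62  1.87] F [ 0.6 -0.8 -0.8] w 9.7
delta mm [ 0.5 -0.6 -0.5] dp [ 0.006 -0.007 -0.006] turn [-0.      0.0002 -0.0002]
```

View pics/s12.png

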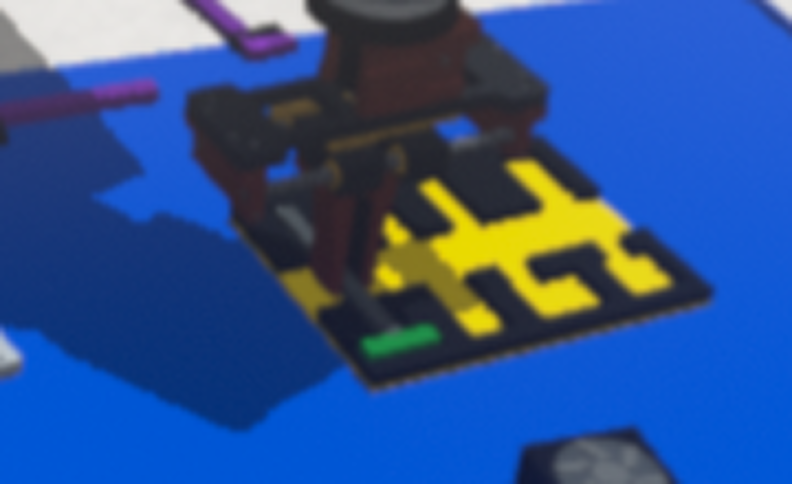

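{"method": "jog_arm", "body": {"steps": [{"dp":[0,-0.005,-0.008],"claw":0,"turn":[0,0,0]},{"dp":[0,-0.005,-0.008],"claw":0.4,"turn":[0,0,0]},{"dp":[0,-0.005,-0.008],"claw":0.4,"turn":[0,0,0]},{"dp":[0,-0.005,-0.008],"claw":0.4,"turn":[0,0,0]},{"dp":[0,-0.005,-0.008],"claw":0.4,"turn":[0,0,0]},{"dp":[0,-0.005,0.1],"claw":0.4,"turn":[0,0,0]},{"dp":[0,-0.005,0.4],"claw":0.4,"turn":[0,0,0]},{"dp":[0,-0.005,0.8],"claw":0.4,"turn":[0,0,0]},{"dp":[0,-0.005,1],"claw":0.6,"turn":[0,0,0]}]}}

```text
t: 28.72
ee_pos: [511.2, 245.3, 91.2]
orientation: [-1.262, 1.116, -1.119]
ft_force: [1.1, 0.7, -0.3]
width: 39.0
```

{"method": "jog_arm", "body": {"steps": [{"dp":[-0.15,-1,0],"claw":0.6,"turn":[0,0,0.013]},{"dp":[-0.15,-1,0],"claw":0.6,"turn":[0,0,0.013]},{"dp":[-0.15,-1,0],"claw":0.6,"turn":[0,0,0.013]},{"dp":[-0.15,-1,0],"claw":0.6,"turn":[0,0,0.013]}]}}

```text
t: 29.05
ee_pos: [499.1, 163.9, 92.1]
orientation: [-1.277, 1.087, -1.09]
ft_force: [-0.4, 0.2, 0.2]
width: 52.7
```

{"method": "jog_arm", "body": {"steps": [{"dp":[-0.15,-0.9,0],"claw":0.6,"turn":[0,0,0.013]},{"dp":[-0.15,-0.9,0],"claw":0.6,"turn":[0,0,0.013]},{"dp":[-0.15,-0.9,0],"claw":0.6,"turn":[0,0,0.013]},{"dp":[-0.15,-0.9,0],"claw":0.6,"turn":[0,0,0.013]}]}}

```text
t: 29.38
ee_pos: [487.5, 91.6, 92.4]
orientation: [-1.293, 1.058, -1.061]
ft_force: [0.0, -0.2, -0.3]
width: 52.8
```

```bash
python3 - <<'E'
from h import *
go(474.5,36.1,60,-76.1)
d=cam('top');e=cam('scene');
a=cv2.resize(d['img'][60:310,80:570,::-1],None,fx=1.25,fy=1.25);b=cv2.resize(e['img'][140:360,120:520,::-1],None,fx=1.25,fy=1.25)
w=max(a.shape[1],b.shape[1]);a=cv2.copyMakeBorder(a,0,0,0,w-a.shape[1],0);b=cv2.copyMakeBorder(b,0,0,0,w-b.shape[1],0)
cv2.imwrite('pics/b13.png',np.vstack([a,b]))
m,im=mask(e)
for k,P in dict(spanner=(485,-43,8),caliper=(474,36,8)).items():
    try:
        Cn,v,L,pr=tool(e,comp(m,proj(e,P)[0]),z=6,lo=-40,hi=20);print(k,Cn.round(1),np.degrees(np.arctan2(v[1],v[0])).round(1),round(L,1))
    except Exception as x: print(k,x)
E
```

```text
t 29.38 p [487.5  91.6  92.4] psi -78.53 down [ 0.004  0.002 -1.   ] q [0.16 0.44 2.   0.   0.7  1.53] F [ 0.  -0.2 -0.3] w 52.8
delta mm [-13.  -55.5 -32.4] dp [-0.163 -0.694 -0.405] turn [-0.0007  0.0013  0.0135]
spanner [-658.3  327.5] 165.9 2797.0
caliper [471.6  35.2] 14.8 151.9
```

View pics/b13.png

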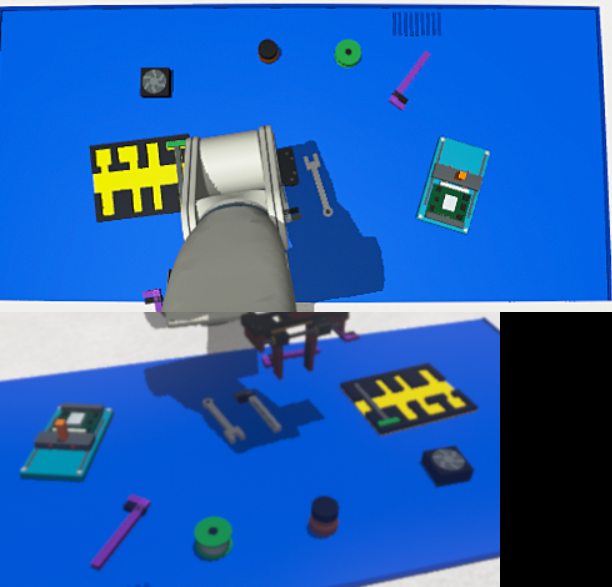

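{"method": "jog_arm", "body": {"steps": [{"dp":[-0.08,-0.35,-0.1],"claw":0.6,"turn":[-0.0007,0.0013,0.0135]},{"dp":[-0.163,-0.7,-0.3],"claw":0.6,"turn":[-0.0007,0.0013,0.0135]},{"dp":[-0.163,-0.7,-0.6],"claw":0.6,"turn":[-0.0007,0.0013,0.0135]},{"dp":[-0.163,-0.7,-0.85],"claw":0.6,"turn":[-0.0007,0.0013,0.0135]},{"dp":[-0.163,-0.7,-0.85],"claw":0.6,"turn":[-0.0007,0.0013,0.0135]},{"dp":[-0.163,-0.7,-0.85],"claw":0.6,"turn":[-0.0007,0.0013,0.0135]}]}}

```text
t: 29.98
ee_pos: [474.8, 37.8, 23.8]
orientation: [-1.316, 1.027, -1.025]
ft_force: [-0.1, 0.1, 0.4]
width: 52.4
```

```bash
python3 - <<'E'
from h import *
go(474.5,36.1,3.5,-76.1)
e=cam('scene');crop(e,270,150,430,270,4.8,'pics/s14.png')
E
```

```text
t 29.98 p [474.8  37.8  23.8] psi -75.90 down [-0.001  0.    -1.   ] q [0.05 0.56 2.05 0.   0.53 1.38] F [-0.1  0.1  0.4] w 52.4
delta mm [ -0.3  -1.7 -20.3] dp [-0.004 -0.022 -0.254] turn [-0.     -0.0004 -0.0011]
```

View pics/s14.png

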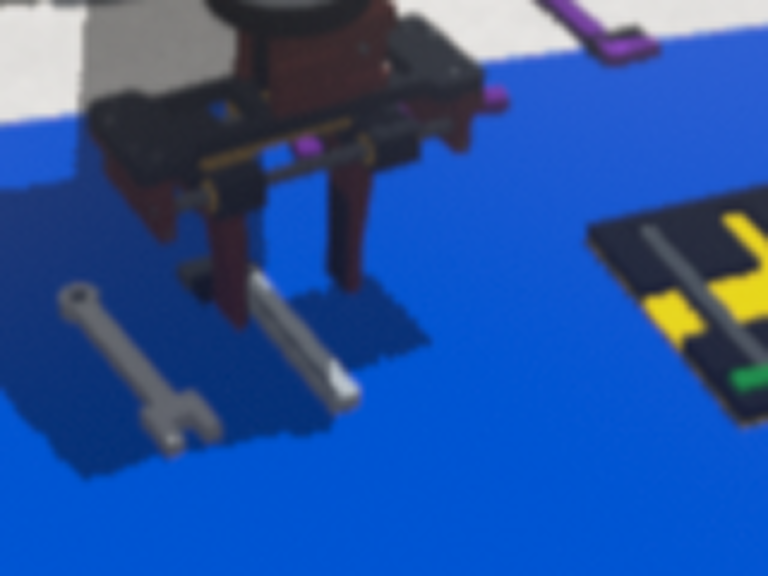

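{"method": "jog_arm", "body": {"steps": [{"dp":[-0.004,-0.025,-0.1],"claw":0.6,"turn":[0,0,-0.001]},{"dp":[-0.004,-0.025,-0.25],"claw":0.6,"turn":[0,0,-0.001]},{"dp":[-0.004,-0.025,-0.25],"claw":0.3,"turn":[0,0,-0.001]},{"dp":[-0.004,-0.025,-0.25],"claw":0,"turn":[0,0,-0.001]},{"dp":[-0.004,-0.025,-0.25],"claw":0,"turn":[0,0,-0.001]},{"dp":[-0.004,-0.025,-0.25],"claw":0,"turn":[0,0,-0.001]},{"dp":[-0.004,-0.025,-0.25],"claw":0,"turn":[0,0,-0.001]},{"dp":[-0.004,-0.025,-0.25],"claw":0,"turn":[0,0,-0.001]},{"dp":[-0.004,-0.025,-0.25],"claw":0,"turn":[0,0,-0.001]},{"dp":[-0.004,-0.025,-0.25],"claw":0,"turn":[0,0,-0.001]}]}}

```text
t: 30.87
ee_pos: [475.5, 35.8, 5.0]
orientation: [-1.313, 1.028, -1.029]
ft_force: [0.0, 0.5, 5.3]
width: 13.9
```

```bash
python3 - <<'E'
from h import *
print(fromT((0,16.5)))
go(*fromT((0,16.5)),60,np.degrees(ta)+90)
E
```

```text
[498.98052621 338.37594961]
t 30.87 p [475.5  35.8   5. ] psi -76.08 down [ 0.001  0.    -1.   ] q [0.05 0.6  2.05 0.   0.49 1.38] F [0.  0.5 5.3] w 13.9
delta mm [ 23.5 302.5  55. ] dp [0.294 3.782 0.688] turn [-6.000e-04 -1.000e-04  9.617e-01]
```

{"method": "jog_arm", "body": {"steps": [{"dp":[0,0,0.15],"claw":0,"turn":[0,0,0]},{"dp":[0,0,0.35],"claw":0,"turn":[0,0,0]},{"dp":[0,0,0.6],"claw":0,"turn":[0,0,0]},{"dp":[0,0,0.7],"claw":0,"turn":[0,0,0]},{"dp":[0,0,0.7],"claw":0,"turn":[0,0,0]}]}}

```text
t: 31.28
ee_pos: [476.7, 35.9, 62.4]
orientation: [-1.311, 1.025, -1.031]
ft_force: [-0.4, -0.2, -0.3]
width: 13.3
```

{"method": "jog_arm", "body": {"steps": [{"dp":[0.01,0.15,0],"claw":0,"turn":[0,0,0.035]},{"dp":[0.02,0.3,0],"claw":0,"turn":[0,0,0.07]},{"dp":[0.03,0.45,0],"claw":0,"turn":[0,0,0.105]},{"dp":[0.04,0.6,0],"claw":0,"turn":[0,0,0.14]},{"dp":[0.055,0.75,0],"claw":0,"turn":[0,0,0.17]},{"dp":[0.055,0.75,0],"claw":0,"turn":[0,0,0.19]},{"dp":[0.055,0.75,0],"claw":0,"turn":[0,0,0.19]}]}}

```text
t: 31.87
ee_pos: [480.6, 96.3, 61.4]
orientation: [-1.491, 0.568, -0.57]
ft_force: [0.9, -0.1, 0.0]
width: 13.1
```

{"method": "jog_arm", "body": {"steps": [{"dp":[0.01,0.15,0],"claw":0,"turn":[0,0,0.035]},{"dp":[0.02,0.3,0],"claw":0,"turn":[0,0,0.07]},{"dp":[0.03,0.45,0],"claw":0,"turn":[0,0,0.105]},{"dp":[0.04,0.6,0],"claw":0,"turn":[0,0,0.14]},{"dp":[0.055,0.75,0],"claw":0,"turn":[0,0,0.17]},{"dp":[0.055,0.75,0],"claw":0,"turn":[0,0,0.19]},{"dp":[0.055,0.75,0],"claw":0,"turn":[0,0,0.19]}]}}

```text
t: 32.45
ee_pos: [484.6, 156.5, 60.7]
orientation: [-1.565, 0.103, -0.101]
ft_force: [-0.3, 0.1, -1.6]
width: 13.8
```

{"method": "jog_arm", "body": {"steps": [{"dp":[0.01,0.15,0],"claw":0,"turn":[0,0,0.035]},{"dp":[0.02,0.3,0],"claw":0,"turn":[0,0,0.07]},{"dp":[0.03,0.45,0],"claw":0,"turn":[0,0,0.105]},{"dp":[0.04,0.6,0],"claw":0,"turn":[0,0,0.14]},{"dp":[0.055,0.75,0],"claw":0,"turn":[0,0,0.17]},{"dp":[0.055,0.75,0],"claw":0,"turn":[0,0,0.19]},{"dp":[0.055,0.75,0],"claw":0,"turn":[0,0,0.19]}]}}

```text
t: 33.03
ee_pos: [488.7, 216.4, 60.1]
orientation: [-1.537, -0.363, 0.367]
ft_force: [-0.3, 0.0, -0.1]
width: 13.6
```

{"method": "jog_arm", "body": {"steps": [{"dp":[0.01,0.15,0],"claw":0,"turn":[0,0,0.035]},{"dp":[0.02,0.3,0],"claw":0,"turn":[0,0,0.07]},{"dp":[0.03,0.45,0],"claw":0,"turn":[0,0,0.105]},{"dp":[0.04,0.6,0],"claw":0,"turn":[0,0,0.14]},{"dp":[0.055,0.75,0],"claw":0,"turn":[0,0,0.17]},{"dp":[0.055,0.75,0],"claw":0,"turn":[0,0,0.19]},{"dp":[0.055,0.75,0],"claw":0,"turn":[0,0,0.19]}]}}

```text
t: 33.62
ee_pos: [492.9, 276.1, 59.6]
orientation: [-1.406, -0.822, 0.829]
ft_force: [-0.2, -0.0, -0.9]
width: 13.5
```

```bash
python3 - <<'E'
from h import *
go(*fromT((0,16.5)),60,np.degrees(ta)+90)
d=cam('scene');crop(d,240,130,540,320,2.6,'pics/s15.png')
E
```

```text
t 33.62 p [492.9 276.1  59.6] psi 60.78 down [-0.004 -0.    -1.   ] q [ 0.49  0.57  1.85  0.    0.72 -0.57] F [-0.2 -0.  -0.9] w 13.5
delta mm [ 6.1 62.3  0.4] dp [0.077 0.779 0.006] turn [ 0.0006 -0.0013  0.2014]
```

View pics/s15.png

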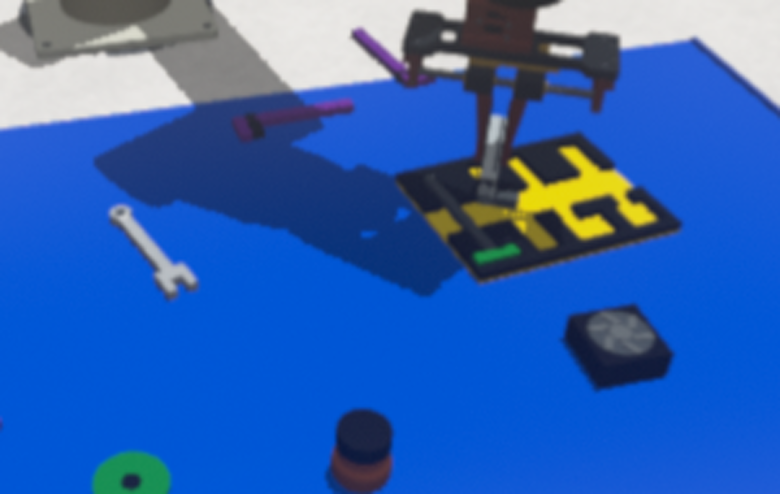

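{"method": "jog_arm", "body": {"steps": [{"dp":[0.015,0.15,0],"claw":0,"turn":[0,0,0.035]},{"dp":[0.03,0.3,0],"claw":0,"turn":[0,0,0.07]},{"dp":[0.045,0.5,0],"claw":0,"turn":[0,0,0.105]},{"dp":[0.06,0.65,0],"claw":0,"turn":[0,0,0.14]},{"dp":[0.077,0.779,0],"claw":0,"turn":[0,0,0.17]},{"dp":[0.077,0.779,0],"claw":0,"turn":[0.0006,-0.0013,0.2014]},{"dp":[0.077,0.779,0],"claw":0,"turn":[0.0006,-0.0013,0.2014]},{"dp":[0.077,0.779,0],"claw":0,"turn":[0.0006,-0.0013,0.2014]}]}}

```text
t: 34.33
ee_pos: [498.5, 337.1, 59.2]
orientation: [-1.153, -1.291, 1.293]
ft_force: [-0.3, -0.1, -1.0]
width: 13.4
```

{"method": "jog_arm", "body": {"steps": [{"dp":[0,0.02,-0.15],"claw":0,"turn":[0,0,0]},{"dp":[0,0.02,-0.3],"claw":0,"turn":[0,0,0]},{"dp":[0,0.02,-0.36],"claw":0,"turn":[0,0,0]},{"dp":[0,0.02,-0.36],"claw":0,"turn":[0,0,0]},{"dp":[0,0.02,-0.36],"claw":0,"turn":[0,0,0]}]}}

```text
t: 34.75
ee_pos: [498.0, 338.3, 29.4]
orientation: [-1.153, -1.288, 1.294]
ft_force: [0.3, 0.9, -0.2]
width: 13.6
```

```bash
python3 - <<'E'
from h import *
go(*fromT((0,16.5)),20,np.degrees(ta)+90)
d=cam('scene');crop(d,360,140,520,250,5,'pics/s16.png')
E
```

```text
t 34.75 p [498.  338.3  29.4] psi 96.42 down [-0.003 -0.002 -1.   ] q [ 0.58  0.66  1.77 -0.    0.71 -1.11] F [ 0.3  0.9 -0.2] w 13.6
delta mm [ 1.   0.1 -9.4] dp [ 0.012  0.001 -0.118] turn [ 0.0006 -0.0008  0.0034]
```

View pics/s16.png

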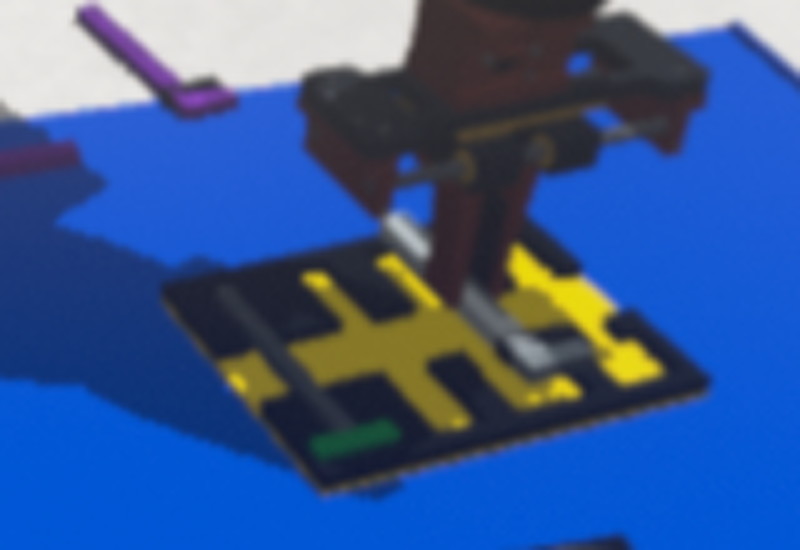

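```bash
python3 - <<'E'
from h import *
d=cam('scene');o=ctrl.get_obs();p=inT(o['ee_pos']);zt=o['ee_pos'][2]-5+10
a=np.radians(96.42-90)-ta
im=cv2.resize(d['img'][140:250,360:520,::-1],None,fx=5,fy=5,interpolation=cv2.INTER_CUBIC)
def L(P,Q,col):
    k=proj(d,[P,Q]);k=((k+.5-[360,140])*5).astype(int);cv2.line(im,tuple(map(int,k[0])),tuple(map(int,k[1])),col,1)
f=lambda x,y:np.array([*fromT(p+np.array([x*np.cos(a)-y*np.sin(a),x*np.sin(a)+y*np.cos(a)])),zt])
for P,Q in(((-66,7),(66,7)),((-66,-7),(66,-7)),((66,-9),(66,28)),((40,7),(40,28)),((66,28),(40,28)),((-66,-7),(-66,7))): L(f(*P),f(*Q),(0,0,255))
cv2.imwrite('pics/s17.png',im);print(p,a)
E
```

```text
[-0.26503089 16.94034959] -0.01064986202196401
```

View pics/s17.png

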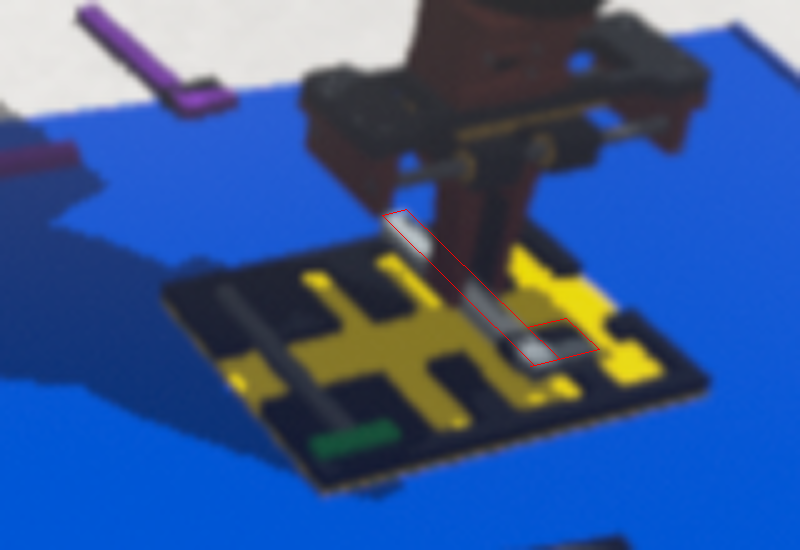

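{"method": "jog_arm", "body": {"steps": [{"dp":[0.012,-0.003,-0.06],"claw":0,"turn":[0.0006,-0.0008,0.0034]},{"dp":[0.012,-0.003,-0.11],"claw":0,"turn":[0.0006,-0.0008,0.0034]},{"dp":[0.012,-0.003,-0.11],"claw":0,"turn":[0.0006,-0.0008,0.0034]},{"dp":[0.012,-0.003,-0.11],"claw":0,"turn":[0.0006,-0.0008,0.0034]}]}}

```text
t: 35.18
ee_pos: [499.4, 338.4, 21.3]
orientation: [-1.149, -1.3, 1.298]
ft_force: [-0.5, 0.2, -0.5]
width: 13.4
```

```bash
python3 - <<'E'
from h import *
go(*fromT((0,16.5)),9.5,np.degrees(ta)+90);print(inT(ctrl.get_obs()['ee_pos']))
E
```

```text
t 35.18 p [499.4 338.4  21.3] psi 97.05 down [ 0.001  0.001 -1.   ] q [ 0.58  0.67  1.77  0.    0.7  -1.12] F [-0.5  0.2 -0.5] w 13.4
delta mm [ -0.4  -0.  -11.8] dp [-0.005 -0.    -0.148] turn [-0.0003  0.0003 -0.0001]
[ 0.42573397 16.45661494]
```

{"method": "jog_arm", "body": {"steps": [{"dp":[-0.005,0,-0.06],"claw":0,"turn":[0,0,0]},{"dp":[-0.005,0,-0.1],"claw":0,"turn":[0,0,0]},{"dp":[-0.005,0,-0.14],"claw":0,"turn":[0,0,0]},{"dp":[-0.005,0,-0.155],"claw":0,"turn":[0,0,0]},{"dp":[-0.005,0,-0.155],"claw":0,"turn":[0,0,0]},{"dp":[-0.005,0,-0.155],"claw":0,"turn":[0,0,0]}]}}

```text
t: 35.68
ee_pos: [498.8, 338.3, 9.0]
orientation: [-1.149, -1.3, 1.299]
ft_force: [-1.6, -1.5, 3.6]
width: 13.7
```

```bash
python3 - <<'E'
from h import *
go(*fromT((0,16.5)),9.5,np.degrees(ta)+90);print(inT(ctrl.get_obs()['ee_pos']))
d=cam('scene');crop(d,360,140,520,250,5,'pics/s18.png')
E
```

```text
t 35.68 p [498.8 338.3   9. ] psi 97.06 down [ 0.001  0.    -1.   ] q [ 0.58  0.69  1.77  0.    0.67 -1.12] F [-1.6 -1.5  3.6] w 13.7
delta mm [0.2 0.1 0.5] dp [0.002 0.001 0.006] turn [-0.0002  0.0002 -0.0001]
[-0.19640105 16.43270911]
```

View pics/s18.png

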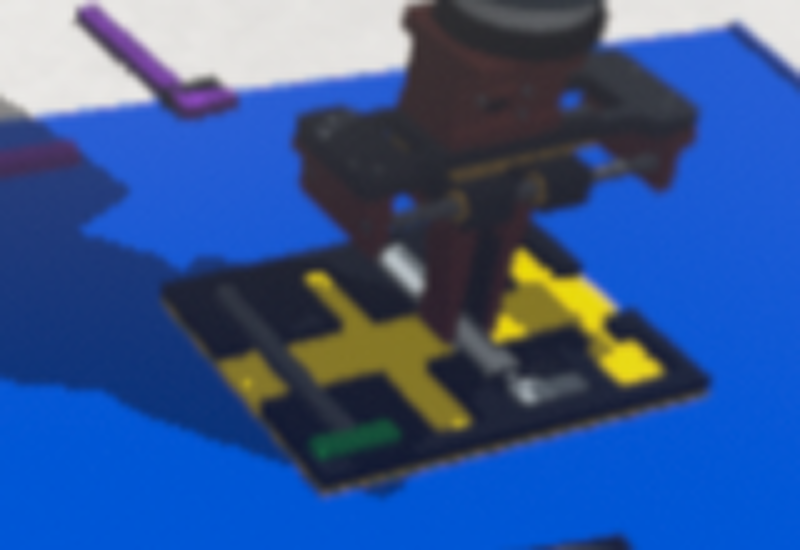

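{"method": "jog_arm", "body": {"steps": [{"dp":[0,0,0],"claw":0.4,"turn":[0,0,0]},{"dp":[0,0,0],"claw":0.4,"turn":[0,0,0]},{"dp":[0,0,0],"claw":0.4,"turn":[0,0,0]},{"dp":[0,0,0],"claw":0.4,"turn":[0,0,0]},{"dp":[0,0,0.1],"claw":0.4,"turn":[0,0,0]},{"dp":[0,0,0.4],"claw":0.4,"turn":[0,0,0]},{"dp":[0,0,0.8],"claw":0.4,"turn":[0,0,0]},{"dp":[0,0,1],"claw":0.6,"turn":[0,0,0]}]}}

```text
t: 36.4
ee_pos: [499.8, 338.9, 92.1]
orientation: [-1.149, -1.303, 1.296]
ft_force: [1.1, 0.1, 0.3]
width: 38.7
```

{"method": "jog_arm", "body": {"steps": [{"dp":[-0.03,-0.95,0],"claw":0.6,"turn":[0,0,0.012]},{"dp":[-0.03,-0.95,0],"claw":0.6,"turn":[0,0,0.012]},{"dp":[-0.03,-0.95,0],"claw":0.6,"turn":[0,0,0.012]},{"dp":[-0.03,-0.95,0],"claw":0.6,"turn":[0,0,0.012]}]}}

```text
t: 36.73
ee_pos: [497.6, 261.8, 92.9]
orientation: [-1.131, -1.329, 1.322]
ft_force: [-0.1, 0.5, -0.8]
width: 52.8
```

{"method": "jog_arm", "body": {"steps": [{"dp":[-0.03,-0.95,0],"claw":0.6,"turn":[0,0,0.012]},{"dp":[-0.03,-0.95,0],"claw":0.6,"turn":[0,0,0.012]},{"dp":[-0.03,-0.95,0],"claw":0.6,"turn":[0,0,0.012]},{"dp":[-0.03,-0.95,0],"claw":0.6,"turn":[0,0,0.012]}]}}

```text
t: 37.07
ee_pos: [495.6, 185.4, 93.2]
orientation: [-1.112, -1.355, 1.347]
ft_force: [0.9, 0.4, 0.8]
width: 53.0
```

{"method": "jog_arm", "body": {"steps": [{"dp":[-0.03,-0.95,0],"claw":0.6,"turn":[0,0,0.012]},{"dp":[-0.03,-0.95,0],"claw":0.6,"turn":[0,0,0.012]},{"dp":[-0.03,-0.95,0],"claw":0.6,"turn":[0,0,0.012]},{"dp":[-0.03,-0.95,0],"claw":0.6,"turn":[0,0,0.012]}]}}

```text
t: 37.4
ee_pos: [494.1, 109.6, 93.4]
orientation: [-1.093, -1.381, 1.372]
ft_force: [-0.3, 0.2, -0.4]
width: 52.7
```

```bash
python3 - <<'E'
from h import *
go(485.2,-43.1,60,107.8)
d=cam('top');e=cam('scene')
a=cv2.resize(d['img'][60:310,80:570,::-1],None,fx=1.25,fy=1.25);b=cv2.resize(e['img'][140:360,120:520,::-1],None,fx=1.25,fy=1.25)
w=max(a.shape[1],b.shape[1]);a=cv2.copyMakeBorder(a,0,0,0,w-a.shape[1],0);b=cv2.copyMakeBorder(b,0,0,0,w-b.shape[1],0)
cv2.imwrite('pics/b19.png',np.vstack([a,b]))
for c,z in((d,7),(e,6)):
    m,im=mask(c,60)
    try:
        Cn,v,L,pr=tool(c,comp(m,proj(c,(485,-43,8))[0]),z=z,lo=-40,hi=20);print(Cn.round(1),np.degrees(np.arctan2(v[1],v[0])).round(1),round(L,1))
    except Exception as x: print(x)
E
```

```text
t 37.40 p [494.1 109.6  93.4] psi 103.16 down [ 0.004  0.004 -1.   ] q [ 0.19  0.45  1.98  0.    0.71 -1.61] F [-0.3  0.2 -0.4] w 52.7
delta mm [  -8.9 -152.7  -33.4] dp [-0.111 -1.909 -0.417] turn [-0.0012  0.0013  0.0258]
[485.2 -43.1] 17.7 132.2
[483.4 -43.9] 17.6 141.1
```

View pics/b19.png

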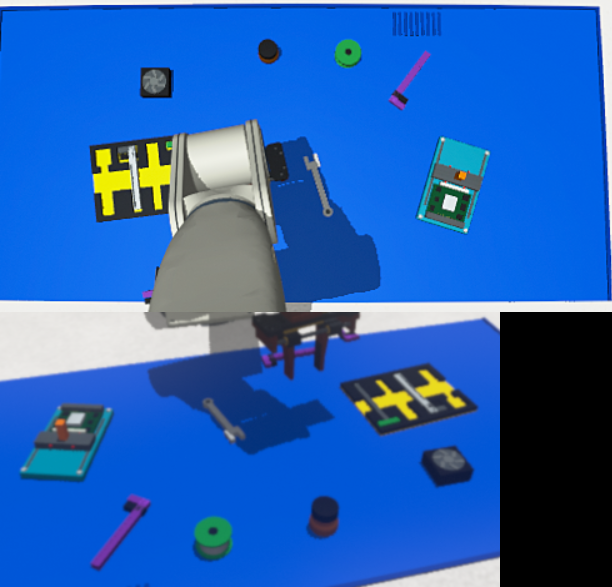

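Spanner unchanged; the caliper and hex key are in the tray. Go to the spanner.

{"method": "jog_arm", "body": {"steps": [{"dp":[-0.05,-0.95,-0.2],"claw":0.6,"turn":[-0.0006,0.0006,0.013]},{"dp":[-0.05,-0.95,-0.2],"claw":0.6,"turn":[-0.0006,0.0006,0.013]},{"dp":[-0.05,-0.95,-0.2],"claw":0.6,"turn":[-0.0006,0.0006,0.013]},{"dp":[-0.05,-0.95,-0.2],"claw":0.6,"turn":[-0.0006,0.0006,0.013]},{"dp":[-0.05,-0.95,-0.2],"claw":0.6,"turn":[-0.0006,0.0006,0.013]}]}}

```text
t: 37.92
ee_pos: [490.8, 36.0, 77.5]
orientation: [-1.069, -1.411, 1.405]
ft_force: [0.4, -0.1, -0.3]
width: 52.4
```

{"method": "jog_arm", "body": {"steps": [{"dp":[-0.06,-0.92,-0.2],"claw":0.6,"turn":[-0.0006,0.0006,0.012]},{"dp":[-0.06,-0.92,-0.2],"claw":0.6,"turn":[-0.0006,0.0006,0.012]},{"dp":[-0.06,-0.92,-0.5],"claw":0.6,"turn":[-0.0006,0.0006,0.012]},{"dp":[-0.06,-0.92,-0.6],"claw":0.6,"turn":[-0.0006,0.0006,0.012]},{"dp":[-0.06,-0.92,-0.6],"claw":0.6,"turn":[-0.0006,0.0006,0.012]},{"dp":[-0.06,-0.92,-0.6],"claw":0.6,"turn":[-0.0006,0.0006,0.012]}]}}

```text
t: 38.42
ee_pos: [486.1, -36.2, 29.4]
orientation: [-1.045, -1.436, 1.435]
ft_force: [0.4, -0.1, 0.9]
width: 53.0
```

```bash
python3 - <<'E'
from h import *
go(485.2,-43.1,3.5,107.8)
e=cam('scene');crop(e,230,140,390,260,4.8,'pics/s20.png')
E
```

```text
t 38.42 p [486.1 -36.2  29.4] psi 107.92 down [ 0.     0.001 -1.   ] q [-0.1   0.55  2.03  0.    0.56 -1.98] F [ 0.4 -0.1  0.9] w 53.0
delta mm [ -0.9  -6.9 -25.9] dp [-0.011 -0.086 -0.324] turn [-0.0002  0.0001 -0.0007]
```

View pics/s20.png

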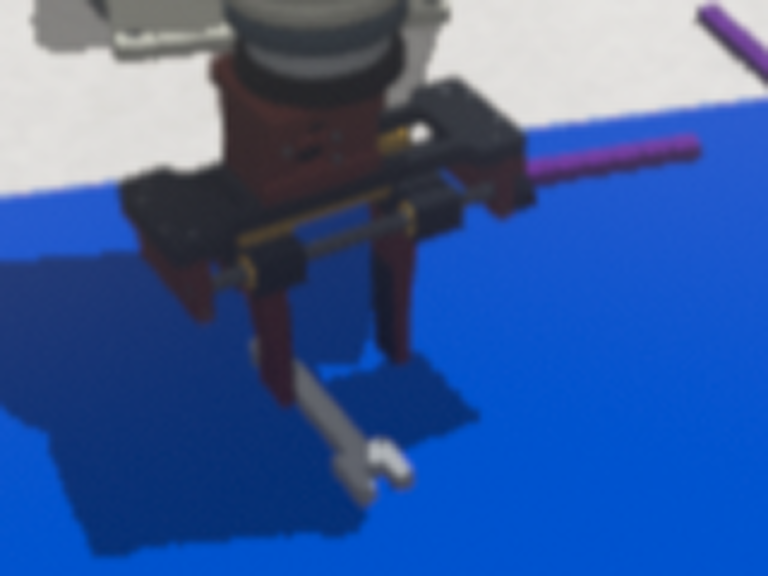

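{"method": "jog_arm", "body": {"steps": [{"dp":[-0.011,-0.09,-0.05],"claw":0.6,"turn":[0,0,-0.0007]},{"dp":[-0.011,-0.09,-0.15],"claw":0.6,"turn":[0,0,-0.0007]},{"dp":[-0.011,-0.09,-0.32],"claw":0.6,"turn":[0,0,-0.0007]},{"dp":[-0.011,-0.09,-0.32],"claw":0.3,"turn":[0,0,-0.0007]},{"dp":[-0.011,-0.09,-0.32],"claw":0,"turn":[0,0,-0.0007]},{"dp":[-0.011,-0.09,-0.32],"claw":0,"turn":[0,0,-0.0007]},{"dp":[-0.011,-0.09,-0.32],"claw":0,"turn":[0,0,-0.0007]},{"dp":[-0.011,-0.09,-0.32],"claw":0,"turn":[0,0,-0.0007]},{"dp":[-0.011,-0.09,-0.32],"claw":0,"turn":[0,0,-0.0007]},{"dp":[-0.011,-0.09,-0.32],"claw":0,"turn":[0,0,-0.0007]},{"dp":[-0.011,-0.09,-0.32],"claw":0,"turn":[0,0,-0.0007]},{"dp":[-0.011,-0.09,-0.32],"claw":0,"turn":[0,0,-0.0007]}]}}

```text
t: 39.47
ee_pos: [485.8, -43.5, 4.6]
orientation: [-1.047, -1.436, 1.433]
ft_force: [-0.9, -0.9, 5.6]
width: 11.6
```

```bash
python3 - <<'E'
from h import *
print(fromT((0,78)))
go(*fromT((0,78)),60,np.degrees(ta)+90)
E
```

```text
[491.45339662 399.41357997]
t 39.47 p [485.8 -43.5   4.6] psi 107.80 down [ 0.002  0.    -1.   ] q [-0.11  0.6   2.03  0.    0.5  -2.  ] F [-0.9 -0.9  5.6] w 11.6
delta mm [  5.7 443.   55.4] dp [0.071 5.537 0.693] turn [-0.0001  0.0006 -0.0598]
```

{"method": "jog_arm", "body": {"steps": [{"dp":[0,0,0.15],"claw":0,"turn":[0,0,0]},{"dp":[0,0,0.35],"claw":0,"turn":[0,0,0]},{"dp":[0,0,0.6],"claw":0,"turn":[0,0,0]},{"dp":[0,0,0.7],"claw":0,"turn":[0,0,0]},{"dp":[0,0,0.7],"claw":0,"turn":[0,0,0]}]}}

```text
t: 39.88
ee_pos: [487.0, -43.7, 62.1]
orientation: [-1.05, -1.438, 1.432]
ft_force: [0.9, 0.9, -1.1]
width: 11.6
```

{"method": "jog_arm", "body": {"steps": [{"dp":[0,0.25,0],"claw":0,"turn":[0,0,-0.003]},{"dp":[0,0.5,0],"claw":0,"turn":[0,0,-0.006]},{"dp":[0,0.75,0],"claw":0,"turn":[0,0,-0.009]},{"dp":[0,0.95,0],"claw":0,"turn":[0,0,-0.011]},{"dp":[0,0.95,0],"claw":0,"turn":[0,0,-0.011]}]}}

```text
t: 40.3
ee_pos: [486.5, 34.3, 61.1]
orientation: [-1.068, -1.414, 1.409]
ft_force: [-0.0, 0.0, -0.5]
width: 11.4
```

{"method": "jog_arm", "body": {"steps": [{"dp":[0,0.25,0],"claw":0,"turn":[0,0,-0.003]},{"dp":[0,0.5,0],"claw":0,"turn":[0,0,-0.006]},{"dp":[0,0.75,0],"claw":0,"turn":[0,0,-0.009]},{"dp":[0,0.95,0],"claw":0,"turn":[0,0,-0.011]},{"dp":[0,0.95,0],"claw":0,"turn":[0,0,-0.011]}]}}

```text
t: 40.72
ee_pos: [486.4, 111.7, 60.4]
orientation: [-1.086, -1.39, 1.386]
ft_force: [0.2, -0.0, -0.0]
width: 11.6
```

{"method": "jog_arm", "body": {"steps": [{"dp":[0,0.25,0],"claw":0,"turn":[0,0,-0.003]},{"dp":[0,0.5,0],"claw":0,"turn":[0,0,-0.006]},{"dp":[0,0.75,0],"claw":0,"turn":[0,0,-0.009]},{"dp":[0,0.95,0],"claw":0,"turn":[0,0,-0.011]},{"dp":[0,0.95,0],"claw":0,"turn":[0,0,-0.011]}]}}

```text
t: 41.13
ee_pos: [486.7, 188.8, 59.9]
orientation: [-1.104, -1.367, 1.362]
ft_force: [0.2, -0.2, -1.4]
width: 11.6
```

{"method": "jog_arm", "body": {"steps": [{"dp":[0,0.25,0],"claw":0,"turn":[0,0,-0.003]},{"dp":[0,0.5,0],"claw":0,"turn":[0,0,-0.006]},{"dp":[0,0.75,0],"claw":0,"turn":[0,0,-0.009]},{"dp":[0,0.95,0],"claw":0,"turn":[0,0,-0.011]},{"dp":[0,0.95,0],"claw":0,"turn":[0,0,-0.011]}]}}

```text
t: 41.55
ee_pos: [487.3, 265.6, 59.5]
orientation: [-1.123, -1.344, 1.338]
ft_force: [-0.2, -0.2, -1.3]
width: 11.2
```

{"method": "jog_arm", "body": {"steps": [{"dp":[0,0.25,0],"claw":0,"turn":[0,0,-0.003]},{"dp":[0,0.5,0],"claw":0,"turn":[0,0,-0.006]},{"dp":[0,0.75,0],"claw":0,"turn":[0,0,-0.009]},{"dp":[0,0.95,0],"claw":0,"turn":[0,0,-0.011]},{"dp":[0,0.95,0],"claw":0,"turn":[0,0,-0.011]}]}}

```text
t: 41.97
ee_pos: [487.9, 342.3, 59.2]
orientation: [-1.14, -1.32, 1.313]
ft_force: [0.1, 0.0, -0.7]
width: 11.2
```

```bash
python3 - <<'E'
from h import *
go(*fromT((0,78)),60,np.degrees(ta)+90)
e=cam('scene');crop(e,330,110,530,260,3.9,'pics/s21.png')
E
```

```text
t 41.97 p [487.9 342.3  59.2] psi 98.37 down [ 0.006  0.001 -1.   ] q [ 0.59  0.6   1.79 -0.    0.75 -1.12] F [ 0.1  0.  -0.7] w 11.2
delta mm [ 3.5 57.2  0.8] dp [0.044 0.715 0.01 ] turn [-0.0003  0.0018 -0.0074]
```

View pics/s21.png

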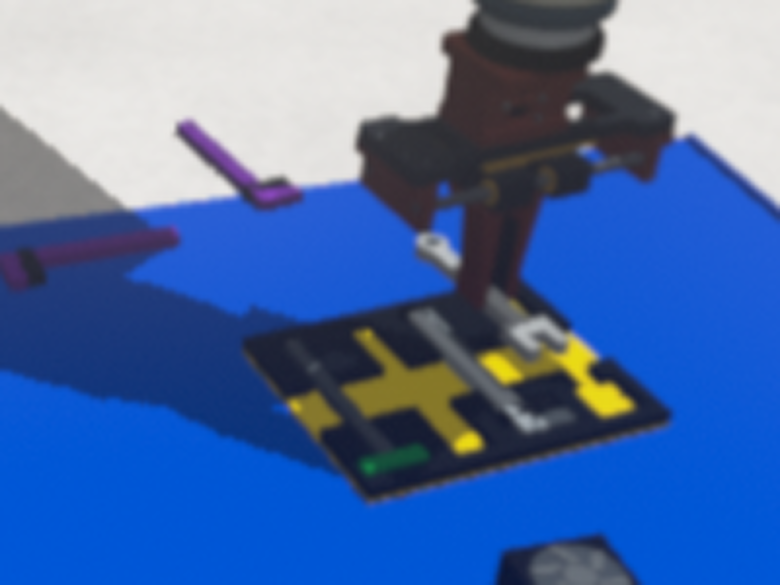

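{"method": "jog_arm", "body": {"steps": [{"dp":[0.01,0.25,0],"claw":0,"turn":[0,0,-0.003]},{"dp":[0.02,0.5,0],"claw":0,"turn":[0,0,-0.006]},{"dp":[0.044,0.725,0],"claw":0,"turn":[0,0.0018,-0.0074]},{"dp":[0.044,0.725,0],"claw":0,"turn":[0,0.0018,-0.0074]},{"dp":[0.044,0.725,0],"claw":0,"turn":[0,0.0018,-0.0074]},{"dp":[0.044,0.725,0],"claw":0,"turn":[0,0.0018,-0.0074]}]}}

```text
t: 42.52
ee_pos: [490.7, 396.6, 58.5]
orientation: [-1.148, -1.296, 1.301]
ft_force: [-0.3, 0.0, -1.6]
width: 11.4
```

{"method": "jog_arm", "body": {"steps": [{"dp":[0,0.01,-0.15],"claw":0,"turn":[0,0,0]},{"dp":[0,0.01,-0.3],"claw":0,"turn":[0,0,0]},{"dp":[0,0.01,-0.45],"claw":0,"turn":[0,0,0]},{"dp":[0,0.01,-0.45],"claw":0,"turn":[0,0,0]},{"dp":[0,0.01,-0.45],"claw":0,"turn":[0,0,0]}]}}

```text
t: 42.93
ee_pos: [489.7, 396.4, 20.8]
orientation: [-1.148, -1.293, 1.304]
ft_force: [-0.1, 0.3, -1.0]
width: 11.3
```

```bash
python3 - <<'E'
from h import *
go(*fromT((0,78)),9,np.degrees(ta)+90)
d=cam('scene');o=ctrl.get_obs();p=inT(o['ee_pos']);zt=o['ee_pos'][2]-4.6+10
im=cv2.resize(d['img'][140:250,360:520,::-1],None,fx=5,fy=5,interpolation=cv2.INTER_CUBIC)
def L(P,Q,col):
    k=proj(d,[P,Q]);k=((k+.5-[360,140])*5).astype(int);cv2.line(im,tuple(map(int,k[0])),tuple(map(int,k[1])),col,1)
f=lambda x,y:np.array([*fromT(p+np.array([x,y])),zt])
for P,Q in(((-66,6),(66,6)),((-66,-6),(66,-6)),((66,-14),(66,14)),((38,-14),(38,14)),((-66,-10),(-66,10))): L(f(*P),f(*Q),(0,0,255))
cv2.imwrite('pics/s22.png',im);print(p)
E
```

```text
t 42.93 p [489.7 396.4  20.8] psi 97.02 down [-0.005 -0.004 -1.   ] q [ 0.66  0.7   1.7   0.    0.74 -1.03] F [-0.1  0.3 -1. ] w 11.3
delta mm [  1.7   3.  -11.8] dp [ 0.022  0.037 -0.147] turn [ 0.0012 -0.0016  0.0001]
[-1.44955647 75.76672642]
```

View pics/s22.png

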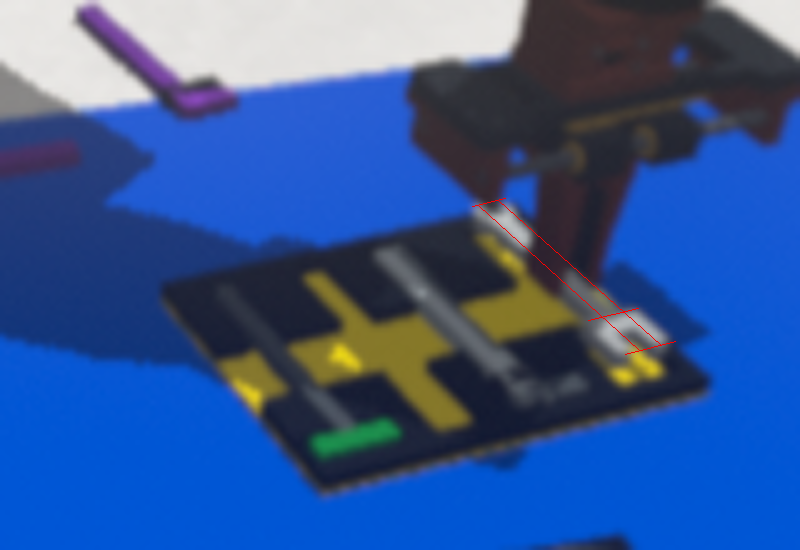

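{"method": "jog_arm", "body": {"steps": [{"dp":[0.022,0.04,0],"claw":0,"turn":[0.0012,-0.0016,0]},{"dp":[0.022,0.04,0],"claw":0,"turn":[0.0012,-0.0016,0]},{"dp":[0.022,0.04,0],"claw":0,"turn":[0.0012,-0.0016,0]},{"dp":[0.022,0.04,0],"claw":0,"turn":[0.0012,-0.0016,0]}]}}

```text
t: 43.32
ee_pos: [492.2, 400.5, 22.0]
orientation: [-1.149, -1.301, 1.297]
ft_force: [0.4, -0.8, -1.2]
width: 11.4
```

```bash
python3 - <<'E'
from h import *
go(*fromT((0,78)),8.5,np.degrees(ta)+90)
d=cam('scene');o=ctrl.get_obs();p=inT(o['ee_pos']);zt=o['ee_pos'][2]-4.6+10
im=cv2.resize(d['img'][140:250,360:520,::-1],None,fx=5,fy=5,interpolation=cv2.INTER_CUBIC)
def L(P,Q,col):
    k=proj(d,[P,Q]);k=((k+.5-[360,140])*5).astype(int);cv2.line(im,tuple(map(int,k[0])),tuple(map(int,k[1])),col,1)
f=lambda x,y:np.array([*fromT(p+np.array([x,y])),zt])
for P,Q in(((66,-14),(66,14)),((38,-14),(38,14)),((-66,-10),(-66,10))): L(f(*P),f(*Q),(0,0,255))
cv2.imwrite('pics/s23.png',im);print(p)
E
```

```text
t 43.32 p [492.2 400.5  22. ] psi 97.04 down [ 0.002  0.002 -1.   ] q [ 0.66  0.7   1.7  -0.    0.74 -1.03] F [ 0.4 -0.8 -1.2] w 11.4
delta mm [ -0.8  -1.1 -13.5] dp [-0.01  -0.014 -0.169] turn [-0.0005  0.0006 -0.    ]
[ 0.8542136  78.91158991]
```

View pics/s23.png

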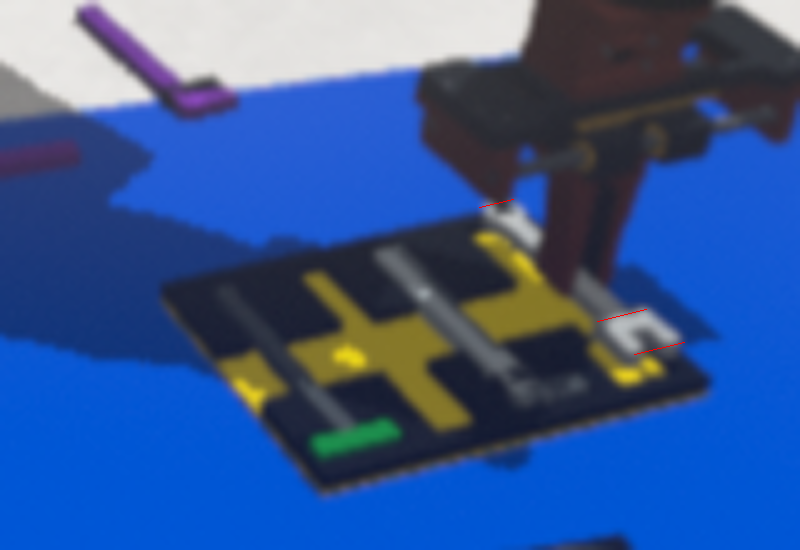

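{"method": "jog_arm", "body": {"steps": [{"dp":[-0.008,-0.01,-0.04],"claw":0,"turn":[0,0,0]},{"dp":[-0.008,-0.01,-0.08],"claw":0,"turn":[0,0,0]},{"dp":[-0.008,-0.01,-0.12],"claw":0,"turn":[0,0,0]},{"dp":[-0.008,-0.01,-0.155],"claw":0,"turn":[0,0,0]},{"dp":[-0.008,-0.01,-0.155],"claw":0,"turn":[0,0,0]},{"dp":[-0.008,-0.01,-0.155],"claw":0,"turn":[0,0,0]}]}}

```text
t: 43.87
ee_pos: [491.4, 399.5, 9.2]
orientation: [-1.149, -1.301, 1.298]
ft_force: [0.7, -0.5, -1.1]
width: 11.4
```

```bash
python3 - <<'E'
from h import *
go(*fromT((0,78)),8.5,np.degrees(ta)+90);print(inT(ctrl.get_obs()['ee_pos']))
d=cam('scene');crop(d,360,140,520,250,5,'pics/s24.png')
E
```

```text
t 43.87 p [491.4 399.5   9.2] psi 97.03 down [ 0.001  0.001 -1.   ] q [ 0.66  0.72  1.7  -0.    0.72 -1.03] F [ 0.7 -0.5 -1.1] w 11.4
delta mm [ 0.1 -0.  -0.7] dp [ 0.001 -0.001 -0.009] turn [-0.0003  0.0004 -0.    ]
[-7.23566009e-02  7.80533816e+01]
```

View pics/s24.png

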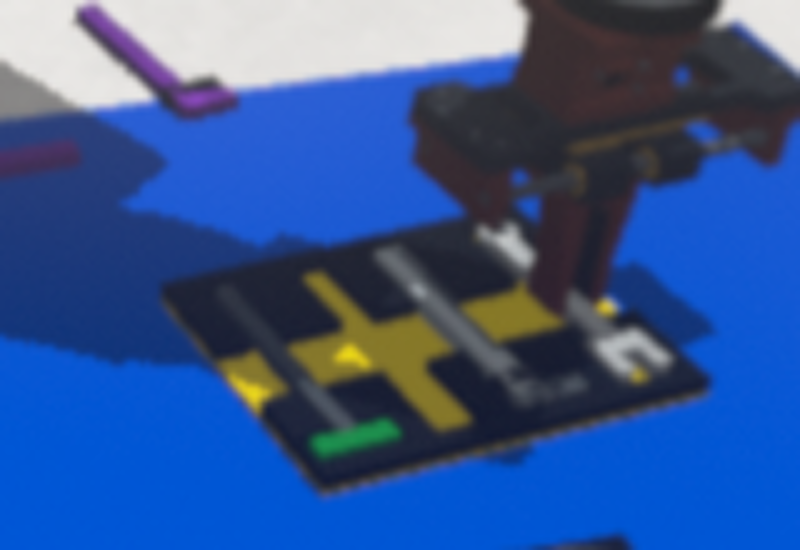

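{"method": "jog_arm", "body": {"steps": [{"dp":[0,0,-0.01],"claw":0,"turn":[0,0,0]},{"dp":[0,0,-0.01],"claw":0.4,"turn":[0,0,0]},{"dp":[0,0,-0.01],"claw":0.4,"turn":[0,0,0]},{"dp":[0,0,-0.01],"claw":0.4,"turn":[0,0,0]},{"dp":[0,0,-0.01],"claw":0.4,"turn":[0,0,0]},{"dp":[0,0,0.1],"claw":0.4,"turn":[0,0,0]},{"dp":[0,0,0.4],"claw":0.4,"turn":[0,0,0]},{"dp":[0,0,0.8],"claw":0.4,"turn":[0,0,0]},{"dp":[0,0,1],"claw":0.4,"turn":[0,0,0]}]}}

```text
t: 44.67
ee_pos: [492.5, 400.4, 92.8]
orientation: [-1.15, -1.304, 1.295]
ft_force: [0.9, 0.6, -0.0]
width: 35.0
```

{"method": "jog_arm", "body": {"steps": [{"dp":[-0.8,0.6,0.8],"claw":0.6,"turn":[0,0,0]},{"dp":[-0.8,0.6,0.8],"claw":0.6,"turn":[0,0,0]},{"dp":[-0.8,0.6,0.8],"claw":0.6,"turn":[0,0,0]},{"dp":[-0.8,0.6,0.8],"claw":0.6,"turn":[0,0,0]}]}}

```text
t: 45.0
ee_pos: [427.7, 451.7, 161.3]
orientation: [-1.148, -1.311, 1.291]
ft_force: [-0.4, 0.4, -1.1]
width: 52.5
```

{"method": "jog_arm", "body": {"steps": [{"dp":[-0.8,0.6,0.5],"claw":0.6,"turn":[0,0,0]},{"dp":[-0.8,0.6,0.5],"claw":0.6,"turn":[0,0,0]},{"dp":[-0.8,0.6,0.5],"claw":0.6,"turn":[0,0,0]},{"dp":[-0.8,0.6,0.5],"claw":0.6,"turn":[0,0,0]}]}}

```text
t: 45.33
ee_pos: [363.0, 501.3, 202.7]
orientation: [-1.146, -1.316, 1.291]
ft_force: [-0.2, 0.5, -0.5]
width: 52.6
```

{"method": "jog_arm", "body": {"steps": [{"dp":[-0.7,0.6,0],"claw":0.6,"turn":[0,0,0]},{"dp":[-0.7,0.6,0],"claw":0.6,"turn":[0,0,0]},{"dp":[-0.7,0.6,0],"claw":0.6,"turn":[0,0,0]},{"dp":[-0.7,0.6,0],"claw":0.6,"turn":[0,0,0]}]}}

```text
t: 45.67
ee_pos: [307.0, 548.6, 201.2]
orientation: [-1.146, -1.315, 1.294]
ft_force: [-0.4, -1.0, 0.0]
width: 52.7
```

```bash
python3 - <<'E'
from h import *
st()
d=cam('top');e=cam('scene');cv2.imwrite('pics/t25.png',d['img'][...,::-1])
crop(d,140,160,260,250,6,"pics/t25a.png");crop(e,380,170,520,250,5.7,"pics/s25.png");crop(d,400,150,490,260,5,'pics/t25b.png')
m,im=mask(d);mg,_=mask(d,85,1)
hsv=cv2.cvtColor(im.astype(np.uint8),cv2.COLOR_RGB2HSV)
o=((hsv[...,0]>8)&(hsv[...,0]<22)&(hsv[...,1]>180)&(hsv[...,2]>200)).astype(np.uint8);o[:,:420*6]=0;o[:,480*6:]=0;o[:160*6]=0;o[250*6:]=0
v,u=np.nonzero(o);p=ray(d,up2px(np.c_[u,v]),65);b=cv2.minAreaRect(p[:,:2].astype(np.float32));print("post",b,inH(b[0]))
w=((im.min(2)>190)).astype(np.uint8);w=comp(w,proj(d,[*fromH((-40,0)),29])[0]);v,u=np.nonzero(w);p=ray(d,up2px(np.c_[u,v]),29);b=cv2.minAreaRect(p[:,:2].astype(np.float32));print("can",b,inH(b[0]))
# heights in tray from averaged depth
Z=np.mean([cloud(cam('top'))[...,2] for _ in range(6)],0)
for n,y,xs in(('hexkey',-78,(-50,0,40,60)),('caliper',16.5,(-55,0,30,60)),('spanner',78,(-58,0,30,45)),('foam',-5,(-50,50))):
    print(n,[round(float(np.median(Z[int(round(k[1]))-1:int(round(k[1]))+2,int(round(k[0])):int(round(k[0]))+1])),1) for k in [proj(d,[*fromT((x,y)),12])[0] for x in xs]])
E
```

```text
t 45.67 p [307.  548.6 201.2] psi 97.46 down [ 0.009  0.008 -1.   ] q [ 1.04  0.45  1.65 -0.    1.04 -0.66] F [-0.4 -1.   0. ] w 52.7
post ((501.1489562988281, -323.5384826660156), (13.403657913208008, 13.411676406860352), 71.55351257324219) [15.43143562  0.01820709]
can ((448.6416931152344, -306.33941650390625), (25.07691764831543, 29.12783432006836), 73.84573364257812) [-39.81306376   0.9487187 ]
hexkey [14.0, 14.7, 13.8, 14.1]
caliper [14.5, 14.5, 13.0, 13.9]
spanner [13.8, 13.6, 14.2, 15.2]
foam [12.1, 11.9]
```

View pics/t25.png

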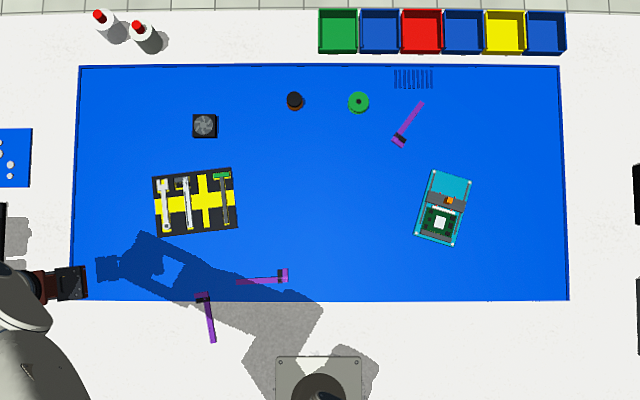

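View pics/t25a.png

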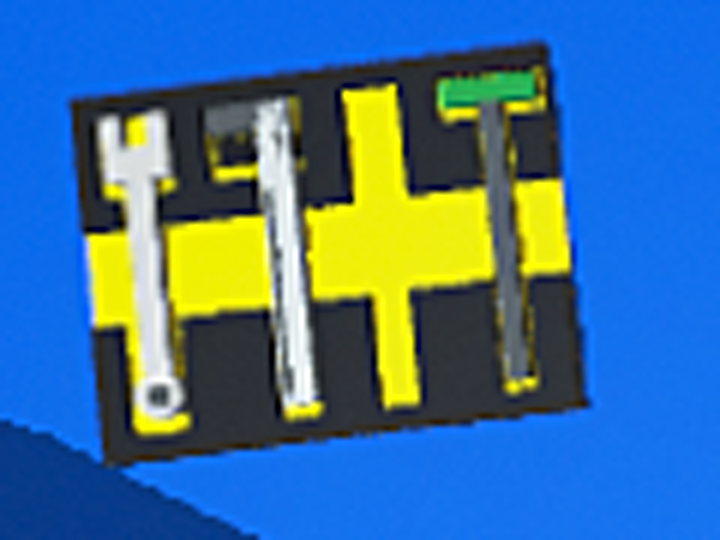

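View pics/s25.png

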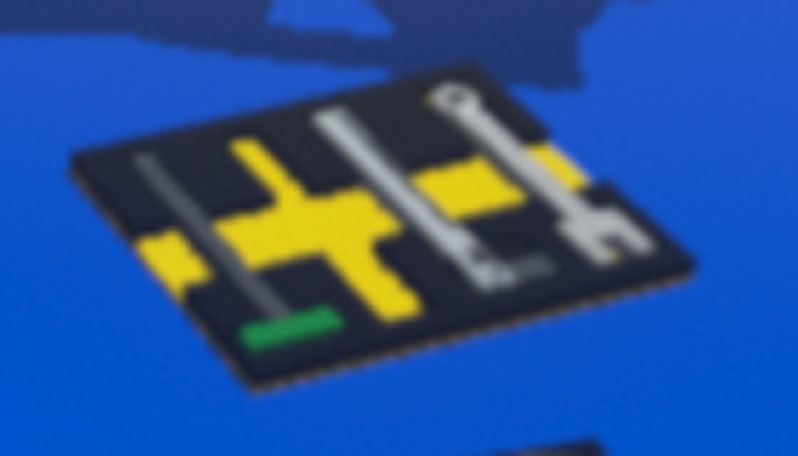

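View pics/t25b.png

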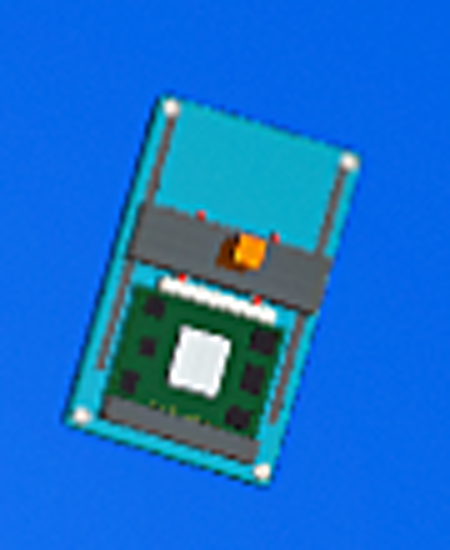

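```bash
python3 -c "
from workcell import ctrl
print(ctrl.close_job())"
```

```text
the job is handed in; nothing more can be done
None
```

The bench is ready and the job is handed in, at about 46 s of the 192 s allowed.

**What I did:** I slid the jaw back to about 96 mm, laid the board flat on the bed, and slid the jaw shut on it. Then I laid the hex key, caliper and spanner in their own cut-outs, heads to the head side. The scraper was not there this time. I left the jar, fan, spool and the purple caliper look-alikes alone.

**Last checks, from the camera after the arm had moved clear:**

| Check | Reading |
|---|---|
| Jaw position, from the post | about 56.4 mm, so the pad is pressed in about 3.6 mm with the red pins showing |
| Board, from the shield can | about 39.8 mm short of the holder's centre (40 expected), so it is against the fixed jaw; about 1 mm off centre sideways |
| Tool tops in the tray | 13.0–15.2 mm above the bench (14 expected when fully down, averaged noisy depth) |
| Robot | touching nothing |

No check failed. The two cameras disagreed by 1–2 mm, which is within their stated calibration. The jaw position read from the gripper (about 56.3 mm) agreed with the camera. I saw no tool knocked aside and no grip slackening.

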